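# Hang the wash basket to drain

## Robot

A 6-joint arm with a two-finger parallel gripper is mounted at the origin on the work surface. World frame = base frame: x ahead of the robot, y to its left, z up, the work surface at z = 0. Lengths are in mm, angles in rad, forces in N, time in s.
With the tool pointing down it reaches from about 300 to 875 mm from the base axis. Payload 4.2 kg.
Tool frame: the origin (TCP) lies midway between the tips of the shut fingers; the grasp point (between the pads) lies robot.grip_depth behind it (robot.grip_depth is the distance from the TCP to the grasp point, in mm); y points along the fingers, z is the direction in which the jaws open and shut, and the axes are right-handed (so a half turn about y gives the same grasp; the last joint's range is limited). The gripper opens to 85 mm and grips with 20 to 120 N. Pads are 22 mm wide; open, the fingers measure 114 mm over their backs; the gripper's body (76 mm by 85 mm) begins 54 mm behind the grasp point. The pads swing forward as they close: fully open they stand 13 mm farther back than shut.
Start: joints at [-1.305, 0.32, 1.565, -0, 1.257, -0.02], TCP at [162.109, -551.69, 231.338] pointing down, gripper open.
Joint ranges: [-3.11, 3.11], [-0.84, 2.01], [0.21, 2.61], [-1.34, 4.49], [0.05, 2.63], [-2.56, 2.56]. Speed limits (rad/s): [2.57, 2.57, 3.14, 3.14, 3.14, 3.14].

## Interface

Orientations are given as a unit quaternion [x, y, z, w].
In Python, from bench import robot, viewer gives the robot as it stands.
- The arm moves only by the tool jog_arm, never from a script. Its argument "plan" is a list that holds one entry, the list of rows, each a list of 6 numbers: the shift along the tool's x, y, z in m, then the turn, a rotation vector about the tool's x, y, z in rad. In form: [[[x, y, z, ax, ay, az], ...]]. A call has 1 to 8 rows; each row shifts and turns the pose as measured when the row begins, along the tool's axes as they then stand; what a row does not reach is not made up. A row lasts 1/12 s, in which the tool goes at most 41.7 mm and 7.16 degrees, less where a joint would pass 70% of its speed; a pose out of reach is approached as far as the arm can. A call with a gripper value outside its range is refused whole. "jaw" is the closure in counts, from 0 (fully open) to 255 (shut), set as the call begins (left out, the last holds). The fingers move at their own pace and stop on an object; "newtons" is the grip in N (left out, the last holds). Time passes only in rows, so rows that do not move let the fingers close. It gives the time, the measured TCP pose, the force and the opening at its end, in the units of the state.
- robot.get_obs(): the state, without advancing time (a new reading comes with each control period).
- viewer.snapshot(name): name is "scene" or "side" or "wrist"; returns the picture (384x512x3 uint8, red, green, blue); there is no depth.
- viewer.get_calibration(name): a dict with "K" (3x3 intrinsics, pixels), "cam_to_world" (4x4, takes a point from camera to world coordinates). Camera axes: x right, y down, z forward; pixel columns grow to the right and rows downward; lengths in mm; the calibration is good to about 2 mm. A picture is of the moment at which its call begins: read the wrist's pose just before it. get_calibration takes no time and is no camera call; for the wrist camera it gives the pose at the moment of the call.
- robot.finish_job(): hands the job in, once; it reports no verdict.
The state is a dict: "time_s": time; "q": joint angles; "joint_velocities": joint speeds; "joint_efforts": joint torques, N m; "position": TCP position; "ee_rot": TCP orientation; "wrist_force": force on the tool from outside, world axes, zero at the start; "torque": the same for the moment, N m; "gripper_width": finger opening in mm.
Only numpy, scipy, OpenCV 4.12 (cv2) and the standard library are available. Lean on these libraries where they do the work, as an engineer would, in place of code of your own. Each camera call takes 0.05 s, during which the arm holds its last target.

## Task

Swing up the folded wire handle of the perforated steel basket and hang the basket, with both blue carriers still in it, on the hook of the drain stand, so that the hook holds the handle by the raised bend in its middle and the basket hangs level and still. The hook is clamped at a height you are not told, so feel for it and let it take the weight gently: do not drop the basket onto the hook or press it down hard. Carry the basket without tipping it, and leave everything else on the bench where it is.

Things in the scene. Friction and masses are not known exactly. Their poses are not given: they have to be found in the camera images.
- basket: perforated stainless wash basket, open on top, 112 mm (its x) by 128 mm (its y) by 50 mm tall, walls 3 mm, about 0.4 to 0.65 kg with its load. Origin: centre of its underside, z up. Its wire handle swings on pivots at x = 0, y = +-70 mm, 45 mm above the underside.
- handle (a joint): swing of the basket's wire handle about the basket's y axis, rad, free to turn and stays nowhere by itself: 0 = folded down level on the basket's +x side (as it starts), 1.57 = straight up, 3.14 = folded down to the -x side. A tight grip stops the round wire from turning between the fingers; a handle let go while it leans makes the basket swing
- handle_bend (a point): centre of the 8 mm wire at the raised bend in the middle of the handle's crossbar, 116 mm from the pivot line. x points from the pivots out through the bend, y along the crossbar (as the basket's y)
- handle_pos (a point): middle of the straight round 8 mm thick piece of crossbar on the +y side of the bend, 37 mm from the handle's middle and 104 mm from the pivot line (12 mm nearer to it than the bend); the piece runs from 14 to 60 mm. Folded down it lies level 45 mm above the table, 44 mm clear of the basket's end wall. Axes as the bend's
- handle_neg (a point): the same point of the straight crossbar piece on the -y side of the bend
- stand: fixed drain stand with a 270 x 190 x 16 mm tray base and a grey clamp on its column. The clamp's 10 mm steel J hook points to the stand's -x, tip up. Origin: on the table straight below the hook's lowest point; x points from there to the column. The trough of the hook, where a wire rests, is 220 to 280 mm above the table: set by hand, not given, to be found by touch or sight
- column_top (a point): top of the stand's 20 mm column, 350 mm above the table, 125 mm from the hook's trough along the stand's x. The trough is open from above with sloping sides, so a wire slides to its bottom: the red tip, 24 mm out on the stand's -x side, ends 19 mm and the hook's arm, from 30 mm out towards the column, 24 mm above the trough's bottom. The clamp holds at least 60 N
- carrier_a_mid (a point): blue carrier plate lying flat in the basket, 48 x 104 x 10 mm, 50 g; the point is its centre
- carrier_b_mid (a point): second blue carrier plate lying flat in the basket, 48 x 104 x 10 mm, 50 g; the point is its centre
- bin_left_mid (a point): red plastic parts bin, 150 x 105 x 60 mm, the nearer one on the left; the point is its centre half-way up
- bin_right_mid (a point): red plastic parts bin, 150 x 105 x 60 mm, the farther one on the left; the point is its centre half-way up
- socket_jig_mid (a point): blue test-socket jig with a metal top plate, 130 x 85 x 52 mm; the point is its centre
- organiser_mid (a point): clear divided tray of small dark parts, 240 x 160 x 40 mm; the point is its centre
- sieve_tray_mid (a point): flat perforated steel tray, 170 x 130 x 16 mm; the point is its centre
- rinse_bottle_mid (a point): white bottle with a blue cap, 64 mm diameter, 170 mm tall; the point is its centre
- tape_roll_mid (a point): amber tape roll lying flat, 90 mm diameter, 24 mm tall; the point is its centre
Mind the look-alikes: they are no part of the job. Leave any pink, red or yellow look-alike of the part that bears carrier_a_mid alone.

How it is judged (in metres and radians):
At the end, for the whole second after the job is handed in: the basket hangs on the stand's hook by its handle, the bend in the handle within 12 mm (seen from above) of the hook's lowest point, its underside more than 60 mm above the table, level within 10 degrees, still (below 50 mm/s and 0.5 rad/s), both carriers lying in it (contact force between basket and stand above 2 N and horizontal distance between handle_bend and stand below 0.012 m and height (world z) of basket above 0.06 m and angle between basket's own z axis and vertical below 0.17 rad and linear speed of basket below 0.05 m/s and angular speed of basket below 0.5 rad/s and x of carrier_a_mid in the frame of basket between -0.05 and 0.05 m and y of carrier_a_mid in the frame of basket between -0.05 and 0.05 m and z of carrier_a_mid in the frame of basket between 0 and 0.04 m and x of carrier_b_mid in the frame of basket between -0.05 and 0.05 m and y of carrier_b_mid in the frame of basket between -0.05 and 0.05 m and z of carrier_b_mid in the frame of basket between 0 and 0.04 m); the robot touches nothing.
It fails at once if the basket is tipped by more than 30 degrees (angle between basket's own z axis and vertical above 0.52 rad).
It fails at once if the basket knocks or is pressed against the stand (more than 25 N) (contact force between basket and stand above 25 N).
It fails at once if the basket is let fall: faster than 0.3 m/s with no finger on it (linear speed of basket above 0.3 m/s and contact force between the fingers and basket below 0.05 N).
It fails at once if something else on the bench is shifted by more than 30 mm (distance of any of bin_left_mid, bin_right_mid, socket_jig_mid, organiser_mid, sieve_tray_mid, rinse_bottle_mid, tape_roll_mid from where it was at the start of the episode above 0.03 m).
It also fails if it takes over 72 s, if anything falls off the work surface, if the arm or the gripper's body presses on something with over 40 N, if the wrist force passes 120 N, or if a joint passes its speed limit or range.

## Working session

There is one attempt and no reset: what is moved stays moved. The work goes in short steps, Python scripts to look and compute and a tool call to move; the robot and the scene stay as the last step left them, time stands still between calls to the robot, and variables do not carry over. Pictures are saved under pics/ and viewed, and the job is handed in when it is done.

Besides the shell and the picture viewer there is one more tool, called after "Request:" in YAML: its name, and indented under it one key for each argument. jog_arm: Moves the arm, as the interface text tells. Its arguments: {"type":"object","properties":{"plan":{"type":"array","items":{"type":"array","items":{"type":"array","items":{"type":"number"}}}},"jaw":{"type":"number"},"newtons":{"type":"number"}},"required":["plan"]}

```bash
ls; mkdir -p pics; python3 - <<'E'
from bench import robot, viewer
import cv2
print(robot.get_obs()); print(robot.grip_depth)
for n in ["scene","side","wrist"]:
    c=viewer.get_calibration(n); print(n,c)
    im=viewer.snapshot(n); cv2.imwrite(f"pics/{n}0.png",im[:,:,::-1])
E
```

```text
pics
{'time_s': 0.0, 'q': array([-1.30501035e+00,  3.20238003e-01,  1.56570686e+00,  1.28937422e-05,
        1.25738289e+00, -2.00208312e-02]), 'joint_velocities': array([ 0.00026701, -0.0001693 ,  0.00064765, -0.00039614, -0.00131446,
       -0.0003442 ]), 'joint_efforts': array([-9.83644713e-04, -4.15532148e+01, -2.34165215e+01, -7.46854107e-05,
        8.26075324e-03,  1.73938325e-06]), 'position': array([ 161.97469221, -551.20309727,  230.50241012]), 'ee_rot': array([-0.10077385,  0.7005083 , -0.69928959,  0.10063207]), 'wrist_force': array([ 0.40091316,  0.1673584 , -0.69044826]), 'torque': array([ 0.03123286,  0.0038511 , -0.03586051]), 'gripper_width': 85.33761327795547}
18.700000000000003
scene {'K': array([[377.73939641,   0.        , 259.09918244],
       [  0.        , 377.73939641, 191.60408386],
       [  0.        ,   0.        ,   1.        ]]), 'cam_to_world': array([[-5.49365902e-01,  7.05525147e-01, -4.47695624e-01,
         1.22611332e+03],
       [ 8.35525456e-01,  4.70054108e-01, -2.84510717e-01,
         4.61307559e+02],
       [ 9.71170183e-03, -5.30361577e-01,
[... 479 characters left out ...]
3],
       [-1.66794445e-02, -7.98993217e-01, -6.01108671e-01,
         1.15068804e+03],
       [ 0.00000000e+00,  0.00000000e+00,  0.00000000e+00,
         1.00000000e+00]])}
wrist {'K': array([[337.80036773,   0.        , 253.11365048],
       [  0.        , 337.80036773, 189.40624248],
       [  0.        ,   0.        ,   1.        ]]), 'cam_to_world': array([[ 2.81318357e-01, -9.06300779e-01, -3.15402727e-01,
         2.42895441e+02],
       [-9.59614476e-01, -2.65757861e-01, -9.22649323e-02,
        -5.27818383e+02],
       [-2.00974000e-04,  3.28620842e-01, -9.44461911e-01,
         3.73060729e+02],
       [ 0.00000000e+00,  0.00000000e+00,  0.00000000e+00,
         1.00000000e+00]])}
```

View pics/scene0.png

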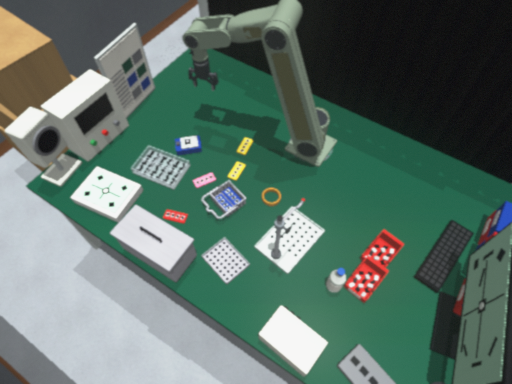

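View pics/side0.png

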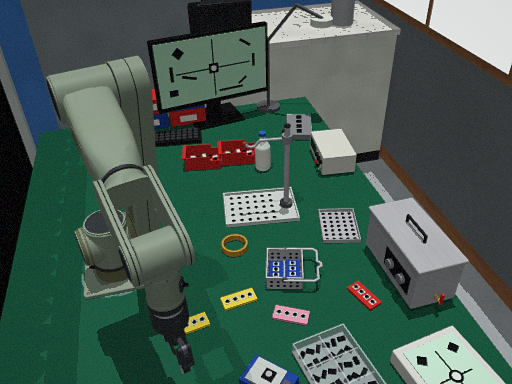

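View pics/wrist0.png

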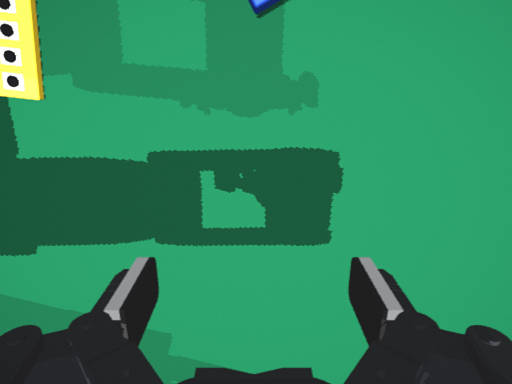

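The only basket is at scene (224,199) and side (290,268). The pink, red and yellow plates lie loose outside it. I'll enlarge it to confirm.

```bash
python3 - <<'E'
import cv2, numpy as np
s=cv2.imread("pics/scene0.png");d=cv2.imread("pics/side0.png")
a=cv2.resize(s[170:230,190:270],None,fx=9,fy=9,interpolation=cv2.INTER_CUBIC)
cv2.imwrite("pics/c1.png",a)
b=cv2.resize(d[235:300,250:335],None,fx=9,fy=9,interpolation=cv2.INTER_CUBIC)
cv2.imwrite("pics/c2.png",b)
cv2.imwrite("pics/c3.png",cv2.resize(s[185:275,245:345],None,fx=6.6,fy=6.6,interpolation=cv2.INTER_CUBIC))
cv2.imwrite("pics/c4.png",cv2.resize(d[115:230,210:310],None,fx=5,fy=5,interpolation=cv2.INTER_CUBIC))
E
```

```text
(no output)
```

View pics/c1.png

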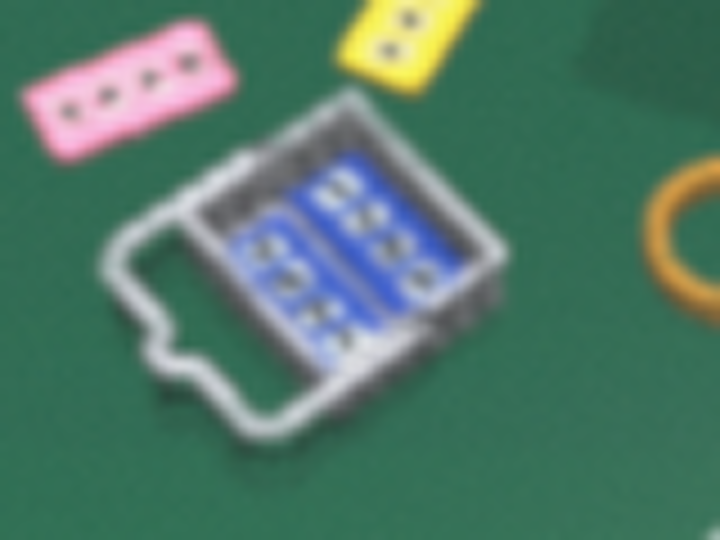

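View pics/c2.png

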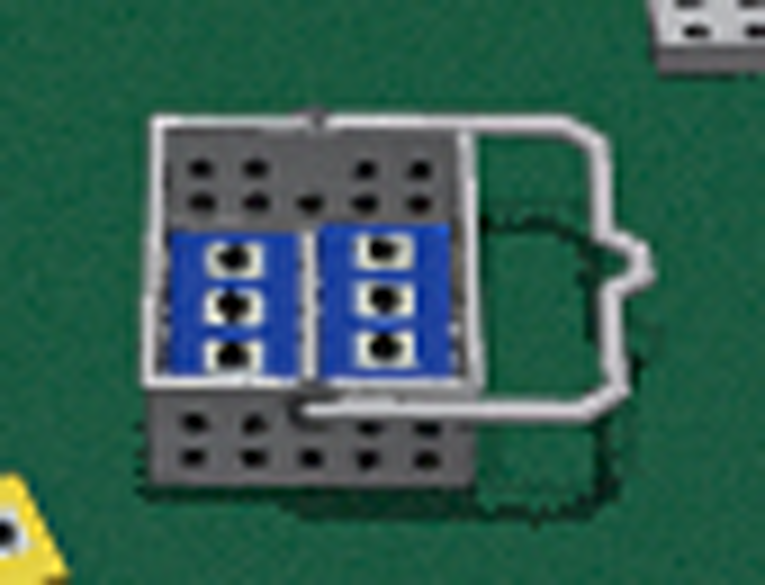

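View pics/c3.png

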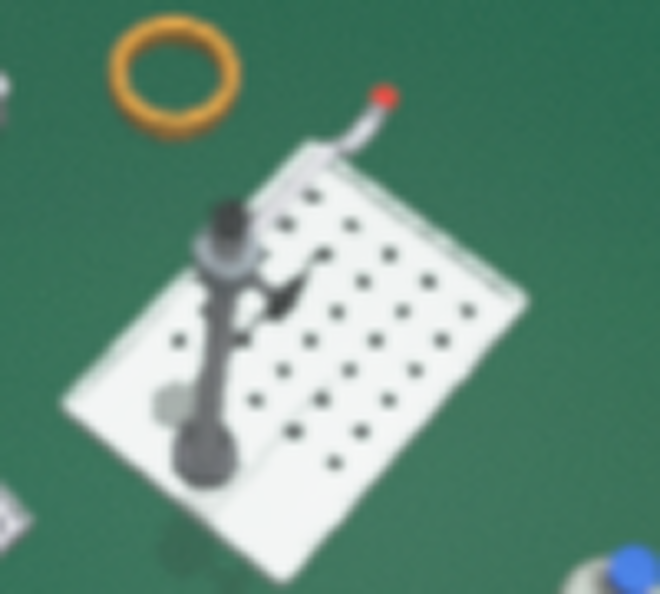

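View pics/c4.png

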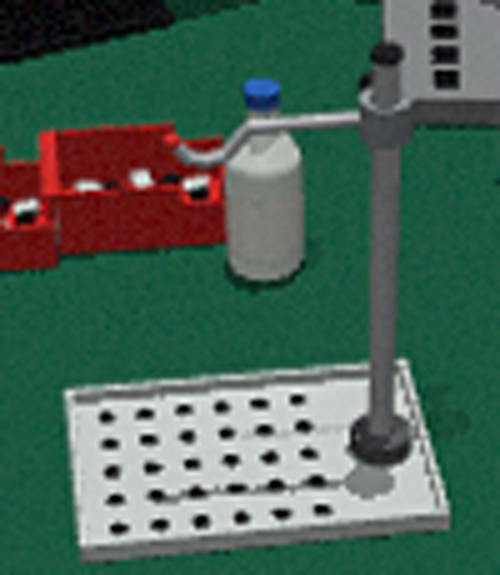

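```bash
cat > h.py <<'E'
import numpy as np
from bench import robot, viewer
from scipy.spatial.transform import Rotation as R
C={n:viewer.get_calibration(n) for n in ["scene","side"]}
def ray(n,uv,c=None):
    c=c or C[n]; T=c["cam_to_world"]; d=T[:3,:3]@np.linalg.solve(c["K"],[uv[0],uv[1],1]); return T[:3,3],d/np.linalg.norm(d)
def plane(n,uv,z,c=None):
    o,d=ray(n,uv,c); return o+d*(z-o[2])/d[2]
def tri(rs):
    A=sum(np.eye(3)-np.outer(d,d) for o,d in rs); b=sum((np.eye(3)-np.outer(d,d))@o for o,d in rs)
    p=np.linalg.solve(A,b); return p,[np.linalg.norm(np.cross(p-o,d)) for o,d in rs]
def proj(n,p,c=None):
    c=c or C[n]; T=np.linalg.inv(c["cam_to_world"]); q=c["K"]@(T@np.append(p,1))[:3]; return q[:2]/q[2]
E
python3 - <<'E'
from h import *
np.set_printoptions(precision=1,suppress=True)
c1=lambda x,y:((x+.5)/9+189.5,(y+.5)/9+169.5)
c2=lambda x,y:((x+.5)/9+249.5,(y+.5)/9+234.5)
c3=lambda x,y:((x+.5)/6.6+244.5,(y+.5)/6.6+184.5)
c4=lambda x,y:((x+.5)/5+209.5,(y+.5)/5+114.5)
print("side rim");[print(plane("side",c2(*p),50)) for p in [(155,120),(468,128),(480,385),(148,383)]]
print("scene rim");[print(plane("scene",c1(*p),50)) for p in [(350,97),(500,252),(190,210),(330,378)]]
print("handle side bend, corners, straight");[print(plane("side",c2(*p),45)) for p in [(642,268),(597,135),(612,400),(603,190),(615,335)]]
print("handle scene");[print(plane("scene",c1(*p),45)) for p in [(157,355),(115,258),(262,428),(135,295),(215,385)]]
print("col top",tri([ray("scene",c3(232,212)),ray("side",c4(387,52))]))
print("tip", tri([ray("scene",c3(384,97)),ray("side",c4(176,142))]))
print("colbase",plane("scene",c3(205,462),25),plane("side",c4(380,442),25))
print("clamp",tri([ray("scene",c3(228,245)),ray("side",c4(387,120))]))
E
```

```text
side rim
[488.2 -85.7  50. ]
[ 596.6 -120.5   50. ]
[ 560.7 -241.3   50. ]
[ 452.1 -210.    50. ]
scene rim
[ 450.8 -208.3   50. ]
[486.4 -86.1  50. ]
[ 555.5 -236.4   50. ]
[ 596.5 -115.8   50. ]
handle side bend, corners, straight
[ 634.8 -199.5   45. ]
[ 642.4 -131.8   45. ]
[ 603.4 -255.5   45. ]
[ 634.9 -159.1   45. ]
[ 614.7 -227.3   45. ]
handle scene
[ 632.7 -199.7   45. ]
[ 598.6 -253.4   45. ]
[ 637.  -129.4   45. ]
[ 610.6 -231.    45. ]
[ 630.3 -164.3   45. ]
col top (array([630.5, 172.6, 348.2]), [np.float64(1.8936990888061358), np.float64(1.8936990888062109)])
tip (array([485.9, 193.7, 290. ]), [np.float64(2.54641293534235), np.float64(2.5464129353423046)])
colbase [640.6 181.   25. ] [626.3 155.7  25. ]
clamp (array([627.9, 169.3, 298.2]), [np.float64(4.2159318765306), np.float64(4.215931876530462)])
```

```bash
cat >> h.py <<'E'
np.set_printoptions(precision=4,suppress=True)
GD=18.7
def pose():
    o=robot.get_obs(); return np.array(o["position"]),R.from_quat(o["ee_rot"]).as_matrix(),o
def tilt_R(yaw,tilt):
    # jaw z along basket x (yaw), y down; tilt>0: tool body leans toward +x (outward), tip points toward -x
    x=np.array([np.cos(yaw),np.sin(yaw),0]); y=np.array([-np.sin(yaw),np.cos(yaw),0])
    Z=np.array([0,0,1.]); yt=-Z*np.cos(tilt)-x*np.sin(tilt)
    zt=x*np.cos(tilt)-Z*np.sin(tilt); xt=np.cross(yt,zt)
    return np.array([xt,yt,zt]).T
def go(gp,Rt,show=True):
    """gp: wanted grasp point, mm; prints total tool-frame shift in mm and rotvec"""
    p,Rm,o=pose(); tcp=np.array(gp)+Rt[:,1]*GD
    s=Rm.T@(tcp-p); rv=R.from_matrix(Rm.T@Rt).as_rotvec()
    if show: print("t",round(o["time_s"],2),"shift mm",s,"rot",rv,"| F",o["wrist_force"],"w",o["gripper_width"])
    return s,rv
E
python3 - <<'E'
from h import *
p,Rm,o=pose(); print(Rm)
c=viewer.get_calibration("wrist"); print(Rm.T@(c["cam_to_world"][:3,3]-p))
yaw=np.radians(-17.3); C0=np.array([523,-163,0.])
x=np.array([np.cos(yaw),np.sin(yaw),0]);y=np.array([-x[1],x[0],0])
for s in(1,-1):
  n=C0+104*x+s*37*y; n[2]=45; print(n)
go(n+[0,0,160],tilt_R(yaw,0)); 
E
```

```text
[[-0.9594 -0.0003  0.2819]
 [-0.2819  0.0013 -0.9594]
 [-0.     -1.     -0.0013]]
[ -84.2412 -142.4825    0.0777]
[ 633.298  -158.6008   45.    ]
[ 611.2923 -229.2531   45.    ]
t 0.15 shift mm [-521.86     44.6429 -182.3131] rot [ 0.0012 -0.9831 -0.0007] | F [0.261  0.7371 0.1685] w 85.5373310555849
```

```bash
cat >> h.py <<'E'
def rows(gp,Rt,n):
    p,Rm,o=pose(); tcp=np.array(gp)+Rt[:,1]*GD
    rv=R.from_matrix(Rm.T@Rt).as_rotvec()
    out=[]
    for i in range(n):
        Ri=Rm@R.from_rotvec(rv*i/n).as_matrix()
        out.append([*(np.round(Ri.T@(tcp-p)/n/1000,4)),*np.round(rv/n,3)])
    for r in out: print([float(v) for v in r])
E
python3 - <<'E'
from h import *
yaw=np.radians(-17.3)
rows([611,-229,205],tilt_R(yaw,0),16)
E
```

```text
[-0.0326, 0.0028, -0.0114, 0.0, -0.061, -0.0]
[-0.0332, 0.0028, -0.0094, 0.0, -0.061, -0.0]
[-0.0338, 0.0028, -0.0073, 0.0, -0.061, -0.0]
[-0.0341, 0.0028, -0.0052, 0.0, -0.061, -0.0]
[-0.0344, 0.0028, -0.0031, 0.0, -0.061, -0.0]
[-0.0345, 0.0028, -0.001, 0.0, -0.061, -0.0]
[-0.0345, 0.0028, 0.0011, 0.0, -0.061, -0.0]
[-0.0344, 0.0028, 0.0032, 0.0, -0.061, -0.0]
[-0.0341, 0.0028, 0.0053, 0.0, -0.061, -0.0]
[-0.0337, 0.0028, 0.0074, 0.0, -0.061, -0.0]
[-0.0332, 0.0028, 0.0095, 0.0, -0.061, -0.0]
[-0.0326, 0.0028, 0.0115, 0.0, -0.061, -0.0]
[-0.0318, 0.0028, 0.0135, 0.0, -0.061, -0.0]
[-0.0309, 0.0028, 0.0154, 0.0, -0.061, -0.0]
[-0.0299, 0.0028, 0.0173, 0.0, -0.061, -0.0]
[-0.0288, 0.0028, 0.0191, 0.0, -0.061, -0.0]
```

Request:
jog_arm:
  plan:
    - [[-0.033,0.003,-0.011,0,-0.061,0],[-0.033,0.003,-0.009,0,-0.061,0],[-0.034,0.003,-0.007,0,-0.061,0],[-0.034,0.003,-0.005,0,-0.061,0],[-0.034,0.003,-0.003,0,-0.061,0],[-0.035,0.003,-0.001,0,-0.061,0],[-0.035,0.003,0.001,0,-0.061,0],[-0.034,0.003,0.003,0,-0.061,0]]
  jaw: 150
  newtons: 20

```text
time_s: 0.82
position: [389.2, -388.1, 203.0]
ee_rot: [-0.271, 0.654, -0.653, 0.269]
wrist_force: [0.6, -0.7, -0.2]
gripper_width: 35.5
```

Request:
jog_arm:
  plan:
    - [[-0.034,0.003,0.005,0,-0.061,0],[-0.034,0.003,0.007,0,-0.061,0],[-0.033,0.003,0.009,0,-0.061,0],[-0.033,0.003,0.011,0,-0.061,0],[-0.032,0.003,0.013,0,-0.061,0],[-0.031,0.003,0.015,0,-0.061,0],[-0.03,0.003,0.017,0,-0.061,0],[-0.029,0.003,0.019,0,-0.061,0]]

```text
time_s: 1.48
position: [617.7, -209.7, 174.5]
ee_rot: [-0.429, 0.566, -0.561, 0.425]
wrist_force: [0.0, -0.5, 0.0]
gripper_width: 34.8
```

```bash
python3 - <<'E'
from h import *
import cv2
yaw=np.radians(-17.3)
go([611,-229,205],tilt_R(yaw,0))
c=viewer.get_calibration("wrist")
im=viewer.snapshot("wrist"); cv2.imwrite("pics/w1.png",im[:,:,::-1])
np.save("w1c.npy",c)
rows([611,-229,120],tilt_R(yaw,np.radians(30)),4)
E
```

```text
t 1.48 shift mm [ 20.3851 -11.8151  -1.3346] rot [0.0085 0.0288 0.0002] | F [ 0.0263 -0.4857  0.0133] w 34.80675321419466
[0.0066, 0.0174, -0.0035, -0.13, 0.009, 0.001]
[0.0066, 0.0177, -0.0012, -0.13, 0.009, 0.001]
[0.0066, 0.0177, 0.0011, -0.13, 0.009, 0.001]
[0.0066, 0.0173, 0.0035, -0.13, 0.009, 0.001]
```

View pics/w1.png

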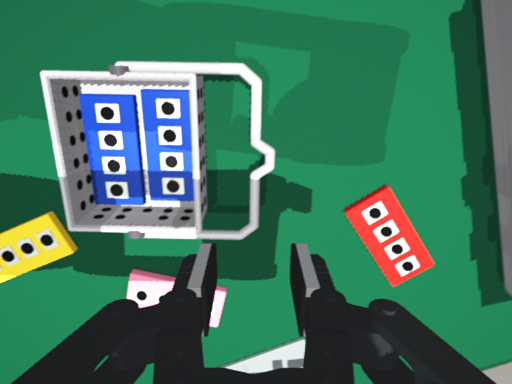

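```bash
python3 - <<'E'
from h import *
c=np.load("w1c.npy",allow_pickle=True).item()
P={k:plane("w",uv,45,c)[:2] for k,uv in dict(bend=(269,157),pos=(257,110),neg=(254,205),pivp=(119,69),pivn=(135,235)).items()}
print(P)
m=(P["pivp"]+P["pivn"])/2; d=P["pivp"]-P["pivn"]; print(m,np.linalg.norm(d),np.degrees(np.arctan2(-d[0],d[1])))
d=P["pos"]-P["neg"];print(np.degrees(np.arctan2(-d[0],d[1]))); d=P["bend"]-m; print(np.linalg.norm(d),np.degrees(np.arctan2(d[1],d[0])))
E
```

```text
{'bend': array([ 633.7154, -195.7156]), 'pos': array([ 634.3057, -156.4691]), 'neg': array([ 610.3016, -233.4607]), 'pivp': array([541.3782, -98.7548]), 'pivn': array([ 499.541 , -232.8168])}
[ 520.4596 -165.7858] 140.4385591070525 -17.33178508736527
-17.31617916592667
117.14374144400594 -14.802994981179102
```

```bash
cat >> h.py <<'E'
yaw=np.radians(-17.3); bx=np.array([np.cos(yaw),np.sin(yaw),0]);by=np.array([-bx[1],bx[0],0]);Zw=np.array([0,0,1.])
PIV=np.array([522.5,-164.5,45.]); NEG0=PIV+104*bx-37*by
E
python3 - <<'E'
from h import *
t=np.radians(25)
rows(NEG0+70*(bx*np.sin(t)+Zw*np.cos(t)),tilt_R(yaw,t),6)
E
```

```text
[0.0048, 0.0136, 0.0029, -0.072, 0.006, 0.0]
[0.0048, 0.0134, 0.0039, -0.072, 0.006, 0.0]
[0.0048, 0.013, 0.0048, -0.072, 0.006, 0.0]
[0.0048, 0.0127, 0.0058, -0.072, 0.006, 0.0]
[0.0048, 0.0122, 0.0067, -0.072, 0.006, 0.0]
[0.0047, 0.0117, 0.0076, -0.072, 0.006, 0.0]
```

Request:
jog_arm:
  plan:
    - [[0.005,0.0135,0.003,-0.075,0.006,0],[0.005,0.0135,0.004,-0.075,0.006,0],[0.005,0.013,0.005,-0.075,0.006,0],[0.005,0.0125,0.006,-0.075,0.006,0],[0.005,0.012,0.007,-0.075,0.006,0],[0.005,0.012,0.008,-0.075,0.006,0],[0,0,0,0,0,0]]
  jaw: 180

```text
time_s: 2.12
position: [633.2, -234.3, 85.3]
ee_rot: [-0.509, 0.686, -0.419, 0.308]
wrist_force: [-0.2, 1.3, -1.5]
gripper_width: 25.1
```

```bash
python3 - <<'E'
from h import *
t=np.radians(25)
go(NEG0+70*(bx*np.sin(t)+Zw*np.cos(t)),tilt_R(yaw,t))
rows(NEG0,tilt_R(yaw,t),6)
E
```

```text
t 2.12 shift mm [ 3.2614 -5.1318 -3.4946] rot [0.0407 0.0037 0.0057] | F [-0.2179  1.3167 -1.4631] w 25.135893929228054
[0.0005, 0.0108, -0.0001, 0.007, 0.001, 0.001]
[0.0005, 0.0108, -0.0002, 0.007, 0.001, 0.001]
[0.0005, 0.0108, -0.0003, 0.007, 0.001, 0.001]
[0.0005, 0.0108, -0.0003, 0.007, 0.001, 0.001]
[0.0005, 0.0108, -0.0004, 0.007, 0.001, 0.001]
[0.0005, 0.0108, -0.0005, 0.007, 0.001, 0.001]
```

Request:
jog_arm:
  plan:
    - [[0.001,0.01,0,0.008,0.001,0.001],[0.001,0.01,0,0.008,0.001,0.001],[0.0005,0.01,0,0.008,0.001,0.001],[0.0005,0.01,0,0.008,0.001,0.001],[0,0,0,0,0,0]]

```text
time_s: 2.53
position: [613.7, -231.7, 46.6]
ee_rot: [-0.5, 0.681, -0.431, 0.317]
wrist_force: [-0.4, -0.4, 0.4]
gripper_width: 25.2
```

```bash
python3 - <<'E'
from h import *
import cv2
t=np.radians(25)
go(NEG0,tilt_R(yaw,t))
c=viewer.get_calibration("wrist")
im=viewer.snapshot("wrist")[:,:,::-1].copy()
cv2.imwrite("pics/w2.png",im)
print(proj("w",NEG0,c))
E
```

```text
t 2.53 shift mm [-0.0822 21.4359 -1.9751] rot [ 0.0052 -0.0011  0.0001] | F [-0.4252 -0.4489  0.3605] w 25.182994189492767
[249.6226 254.7791]
```

View pics/w2.png

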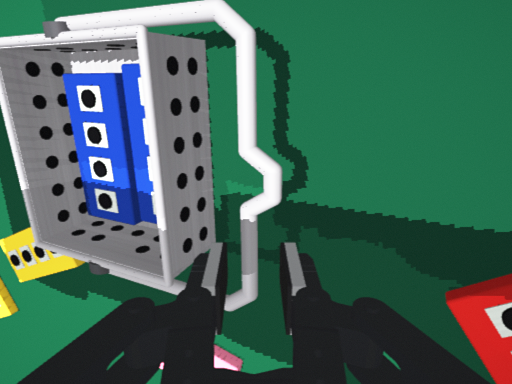

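The wire sits centred between the fingers at about (249,250), with the bend at (275,182). I'll go in 21 mm and close lightly.

Request:
jog_arm:
  plan:
    - [[0,0.007,-0.0005,0,0,0],[0,0.007,-0.0005,0,0,0],[0,0.007,-0.0005,0,0,0],[0,0.003,0,0,0,0],[0,0,0,0,0,0]]

```text
time_s: 3.0
position: [604.2, -228.5, 28.8]
ee_rot: [-0.499, 0.678, -0.435, 0.319]
wrist_force: [0.3, 0.5, -0.9]
gripper_width: 25.3
```

Request:
jog_arm:
  plan:
    - [[0,0,0,0,0,0],[0,0,0,0,0,0],[0,0,0,0,0,0],[0,0,0,0,0,0]]
  jaw: 255
  newtons: 20

```text
time_s: 3.33
position: [603.9, -228.3, 28.9]
ee_rot: [-0.5, 0.679, -0.434, 0.319]
wrist_force: [-1.3, -0.3, 0.4]
gripper_width: 7.1
```

```bash
python3 - <<'E'
from h import *
go(NEG0,tilt_R(yaw,np.radians(25)))
p,Rm,o=pose(); gp=p-GD*Rm[:,1]; print("gp",gp, "in handle frame",(gp-PIV)@np.array([bx,by,Zw]).T)
E
```

```text
t 3.33 shift mm [ 0.2768  1.0347 -0.1643] rot [-0.003  -0.0004  0.0006] | F [-1.2922 -0.2688  0.3635] w 7.119480212492118
gp [ 611.386  -230.6361   45.8938] in handle frame [104.5321 -36.7117   0.8938]
```

```bash
cat >> h.py <<'E'
def swing(th0,th1,n,tend=0,tst=25):
    p,Rm,o=pose(); prev=(p,Rm)
    for i in range(1,n+1):
        th=np.radians(th0+(th1-th0)*i/n); tl=np.radians(tst+(tend-tst)*np.degrees(th)/90)
        Rt=tilt_R(yaw,tl); gp=PIV+104*(np.cos(th)*bx+np.sin(th)*Zw)-37*by; tcp=gp+Rt[:,1]*GD
        s=prev[1].T@(tcp-prev[0]); rv=R.from_matrix(prev[1].T@Rt).as_rotvec(); prev=(tcp,Rt)
        print([float(v) for v in [*np.round(s/1000,4),*np.round(rv,3)]])
def where():
    p,Rm,o=pose(); gp=p-GD*Rm[:,1]; b=(gp-PIV)@np.array([bx,by,Zw]).T
    print("t",round(o["time_s"],2),"gp",gp,"local",b,"r",np.hypot(b[0],b[2]),"th",np.degrees(np.arctan2(b[2],b[0])),"tilt",np.degrees(np.arctan2(-Rm[:,1]@bx,-Rm[2,1])),"F",o["wrist_force"]@np.array([bx,by,Zw]).T,"tau",o["torque"]@np.array([bx,by,Zw]).T,"w",o["gripper_width"])
E
python3 - <<'E'
from h import *
where(); swing(0,36,8)
E
```

```text
t 3.33 gp [ 611.386  -230.6361   45.8938] local [104.5321 -36.7117   0.8938] r 104.53594074732165 th 0.4898880988156922 tilt 24.826227639192993 F [-1.1538 -0.6409  0.3635] tau [ 0.0439 -0.157   0.0473] w 7.119480212492118
[0.0003, -0.0062, -0.0035, 0.019, -0.0, 0.001]
[-0.0, -0.007, -0.0037, 0.022, 0.0, -0.0]
[0.0, -0.0068, -0.0041, 0.022, 0.0, -0.0]
[-0.0, -0.0065, -0.0045, 0.022, 0.0, 0.0]
[-0.0, -0.0062, -0.0049, 0.022, -0.0, -0.0]
[0.0, -0.0059, -0.0052, 0.022, -0.0, -0.0]
[-0.0, -0.0056, -0.0055, 0.022, 0.0, -0.0]
[0.0, -0.0053, -0.0058, 0.022, -0.0, 0.0]
```

Request:
jog_arm:
  plan:
    - [[0,-0.0062,-0.0035,0.02,0,0],[0,-0.007,-0.0037,0.022,0,0],[0,-0.0068,-0.004,0.022,0,0],[0,-0.0065,-0.0045,0.022,0,0]]

```text
time_s: 3.67
position: [600.8, -227.5, 58.9]
ee_rot: [-0.484, 0.657, -0.465, 0.342]
wrist_force: [-0.4, -1.8, -0.8]
gripper_width: 7.2
```

```bash
python3 - <<'E'
from h import *
where(); swing(15,50,8)
import cv2
cv2.imwrite("pics/sw1.png",cv2.resize(viewer.snapshot("side")[220:310,230:350,::-1],None,fx=6,fy=6))
E
```

```text
t 3.67 gp [ 606.7663 -229.3335   76.5247] local [ 99.734  -36.8418  31.5247] r 104.59769513037378 th 17.54109315399699 tilt 19.477185783060207 F [ 0.1041 -1.8193 -0.8279] tau [-0.031  -0.2965  0.0669] w 7.1596161048931455
[0.0001, -0.0023, -0.0026, -0.002, -0.0, 0.001]
[0.0, -0.006, -0.0048, 0.021, 0.0, -0.0]
[0.0, -0.0057, -0.0052, 0.021, 0.0, -0.0]
[-0.0, -0.0054, -0.0055, 0.021, 0.0, 0.0]
[0.0, -0.005, -0.0057, 0.021, -0.0, 0.0]
[0.0, -0.0047, -0.006, 0.021, 0.0, -0.0]
[-0.0, -0.0043, -0.0063, 0.021, -0.0, -0.0]
[-0.0, -0.004, -0.0065, 0.021, 0.0, -0.0]
```

View pics/sw1.png

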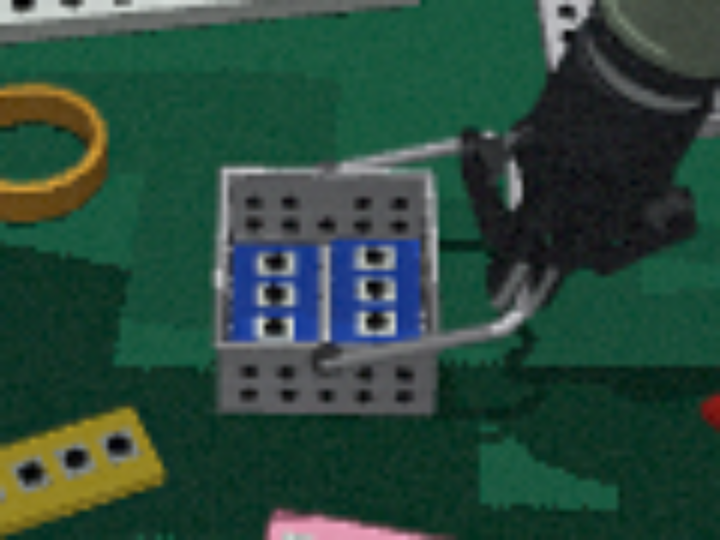

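Request:
jog_arm:
  plan:
    - [[0,-0.006,-0.0048,0.02,0,0],[0,-0.0057,-0.0052,0.02,0,0],[0,-0.0054,-0.0055,0.021,0,0],[0,-0.005,-0.0057,0.021,0,0],[0,-0.0047,-0.006,0.021,0,0],[0,-0.0043,-0.0063,0.021,0,0]]

```text
time_s: 4.22
position: [576.1, -220.0, 105.7]
ee_rot: [-0.459, 0.623, -0.51, 0.375]
wrist_force: [-0.6, 0.7, -1.7]
gripper_width: 6.9
```

```bash
python3 - <<'E'
from h import *
where(); swing(46,78,8)
E
```

```text
t 4.22 gp [ 579.6939 -221.0752  123.9951] local [ 71.4305 -37.0078  78.9951] r 106.50136477633222 th 47.87884326080078 tilt 11.47182909154446 F [-0.8066  0.5306 -1.6921] tau [ 0.0191 -0.1874  0.0323] w 6.8883560660603464
[-0.0, 0.0003, -0.0045, 0.006, -0.0, 0.002]
[0.0, -0.0033, -0.0061, 0.019, -0.0, 0.0]
[-0.0, -0.003, -0.0063, 0.019, 0.0, 0.0]
[-0.0, -0.0026, -0.0064, 0.019, -0.0, -0.0]
[-0.0, -0.0023, -0.0065, 0.019, 0.0, -0.0]
[0.0, -0.0019, -0.0066, 0.019, 0.0, 0.0]
[0.0, -0.0016, -0.0067, 0.019, -0.0, 0.0]
[-0.0, -0.0012, -0.0068, 0.019, -0.0, -0.0]
```

Request:
jog_arm:
  plan:
    - [[0,-0.0015,-0.007,0.018,0,0.001],[0,-0.0025,-0.006,0.019,0,0],[0,-0.0025,-0.006,0.019,0,0],[0,-0.002,-0.0063,0.019,0,0],[0,-0.0018,-0.0065,0.019,0,0],[0,-0.0015,-0.0065,0.019,0,0]]

```text
time_s: 4.72
position: [540.0, -209.0, 129.4]
ee_rot: [-0.433, 0.588, -0.551, 0.404]
wrist_force: [0.5, -0.4, -2.5]
gripper_width: 7.2
```

```bash
python3 - <<'E'
from h import *
where(); swing(74,90,5)
import cv2
cv2.imwrite("pics/sw2.png",cv2.resize(viewer.snapshot("side")[200:310,230:350,::-1],None,fx=5,fy=5))
c=viewer.get_calibration("wrist");np.save("w3c.npy",c)
cv2.imwrite("pics/w3.png",viewer.snapshot("wrist")[:,:,::-1])
E
```

```text
t 4.72 gp [ 541.1347 -209.3447  148.1048] local [ 31.1274 -37.2745 103.1048] r 107.70099318864426 th 73.20090463330985 tilt 3.7686707465685734 F [ 0.6304 -0.2201 -2.5216] tau [-0.0364 -0.1565 -0.0203] w 7.189396651010938
[-0.0003, 0.0022, -0.0079, 0.004, -0.001, 0.002]
[0.0, -0.0008, -0.0055, 0.016, -0.0, -0.0]
[-0.0, -0.0005, -0.0055, 0.016, 0.0, 0.0]
[0.0, -0.0003, -0.0055, 0.016, -0.0, -0.0]
[0.0, -0.0001, -0.0055, 0.016, -0.0, 0.0]
```

View pics/sw2.png

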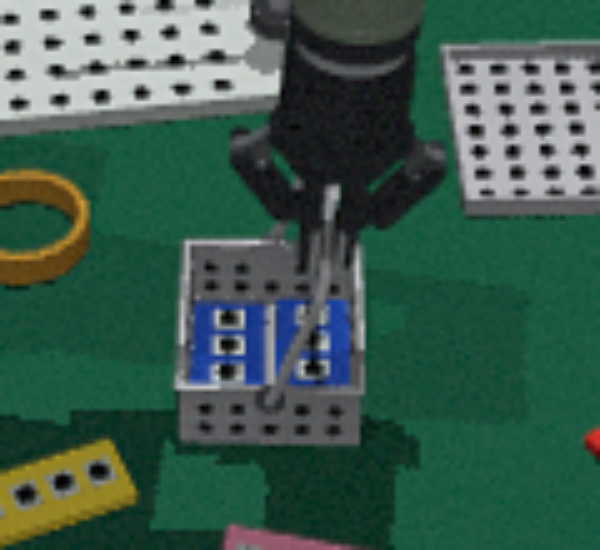

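View pics/w3.png

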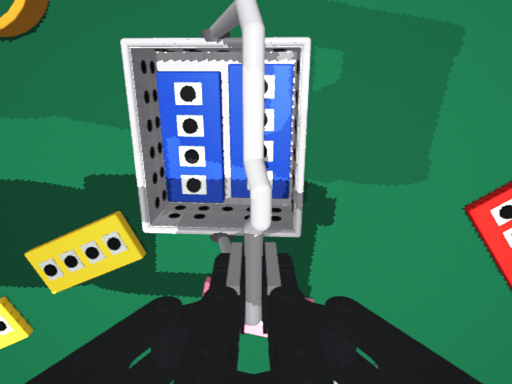

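```bash
python3 - <<'E'
from h import *
c=np.load("w3c.npy",allow_pickle=True).item()
for uv in [(127,42),(308,40),(149,230),(300,234)]: print(plane("w",uv,50,c))
q=np.mean([plane("w",uv,50,c) for uv in [(127,42),(308,40),(149,230),(300,234)]],0);print(q)
print(proj("w",PIV+70*by,c),proj("w",PIV-70*by,c))
E
```

```text
[488.1123 -86.4453  50.    ]
[ 594.4405 -119.1922   50.    ]
[ 449.9891 -209.6107   50.    ]
[ 556.9294 -242.6748   50.    ]
[ 522.3678 -164.4808   50.    ]
[217.6299  31.9372] [224.4282 235.5375]
```

Request:
jog_arm:
  plan:
    - [[0,0,-0.0062,0.013,-0.001,0.002],[0,0,-0.0062,0.013,0,0],[0,0,-0.006,0.013,0,0],[0,0,-0.006,0.013,0,0],[0,0,-0.005,0.013,0,0],[0,0,0,0,0,0]]

```text
time_s: 5.32
position: [513.7, -200.9, 135.1]
ee_rot: [0.416, -0.565, 0.574, -0.422]
wrist_force: [0.7, -0.5, -1.2]
gripper_width: 6.9
```

```bash
python3 - <<'E'
from h import *
where()
go(PIV+107*Zw-37*by,tilt_R(yaw,0))
E
```

```text
t 5.32 gp [ 513.3802 -200.8125  153.8358] local [  2.0912 -37.3818 108.8358] r 108.8558869353117 th 88.89923041678719 tilt -0.9346014935030084 F [ 0.8055 -0.2832 -1.1968] tau [-0.004  -0.1187  0.0332] w 6.899328404613372
t 5.32 shift mm [-0.3875  1.7988 -2.4262] rot [-0.0163 -0.0007  0.0004] | F [ 0.6848 -0.5099 -1.1968] w 6.899328404613372
```

Request:
jog_arm:
  plan:
    - [[0,0,0,0,0,0],[0,0.0025,-0.001,-0.008,0,0],[0,0.0025,-0.001,-0.008,0,0],[0,0,0,0,0,0]]
  jaw: 216

```text
time_s: 5.65
position: [509.4, -199.4, 128.5]
ee_rot: [-0.42, 0.572, -0.568, 0.417]
wrist_force: [0.3, 0.5, -0.3]
gripper_width: 12.8
```

Request:
jog_arm:
  plan:
    - [[0,0,0,0,0,0],[0,0,0,0,0,0],[0,0,0,0,0,0],[0,0,0,0,0,0]]
  jaw: 255
  newtons: 110

```text
time_s: 5.98
position: [510.0, -199.5, 128.4]
ee_rot: [-0.421, 0.572, -0.567, 0.417]
wrist_force: [-0.9, -0.7, 2.6]
gripper_width: 4.4
```

```bash
python3 - <<'E'
from h import *
where()
import cv2
cv2.imwrite("pics/sw3.png",cv2.resize(viewer.snapshot("side")[200:310,230:350,::-1],None,fx=5,fy=5))
cv2.imwrite("pics/sc3.png",cv2.resize(viewer.snapshot("scene")[150:240,180:300,::-1],None,fx=6,fy=6))
E
```

```text
t 5.98 gp [ 510.1157 -199.5779  147.1123] local [ -1.3928 -37.1738 102.1123] r 102.1218112695074 th 90.78144378080198 tilt 0.49934366035011385 F [-0.6169 -0.8777  2.5852] tau [0.0484 0.1907 0.0247] w 4.404748659414428
```

View pics/sw3.png

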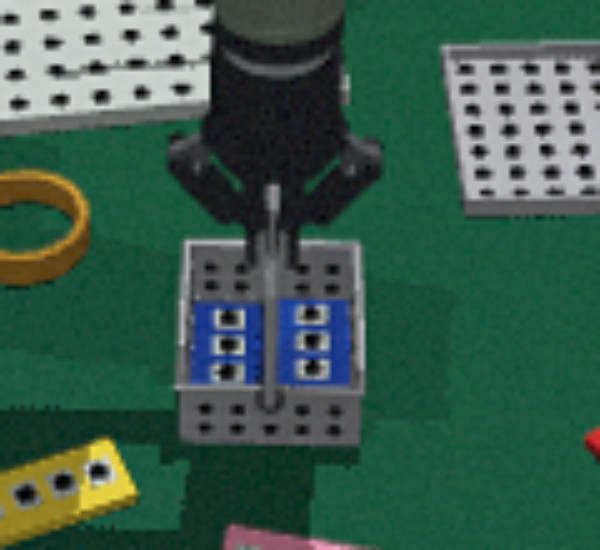

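View pics/sc3.png

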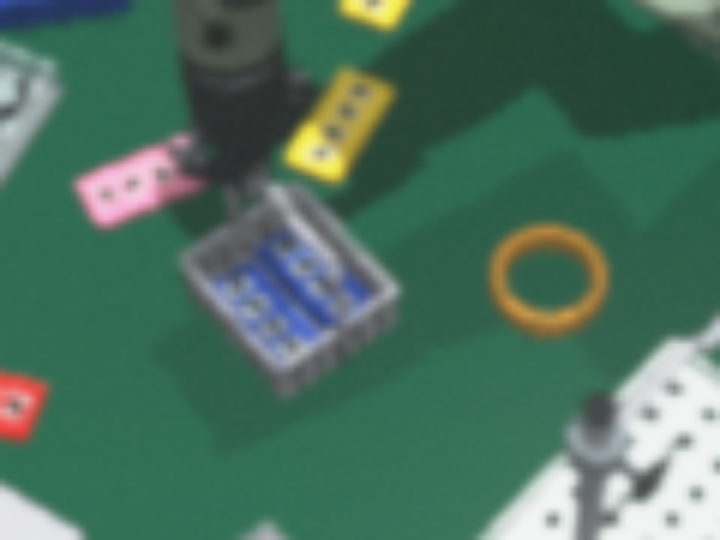

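Request:
jog_arm:
  plan:
    - [[0,-0.003,0,0,0,0],[0,-0.003,0,0,0,0],[0,-0.003,0,0,0,0],[0,-0.004,0,0,0,0],[0,-0.004,0,0,0,0],[0,-0.004,0,0,0,0],[0,0,0,0,0,0],[0,0,0,0,0,0]]

```text
time_s: 6.75
position: [507.2, -198.7, 146.8]
ee_rot: [-0.423, 0.575, -0.564, 0.415]
wrist_force: [-0.6, -0.9, -5.4]
gripper_width: 4.6
```

```bash
python3 - <<'E'
from h import *
where()
import cv2
cv2.imwrite("pics/l1.png",cv2.resize(viewer.snapshot("side")[200:310,230:350,::-1],None,fx=5,fy=5))
cv2.imwrite("pics/l1s.png",cv2.resize(viewer.snapshot("scene")[150:240,180:300,::-1],None,fx=6,fy=6))
E
```

```text
t 6.75 gp [ 507.4896 -198.8004  165.5053] local [ -4.1313 -37.2124 120.5053] r 120.57612764006139 th 91.96349701884024 tilt 1.040765356794967 F [-0.3174 -1.0844 -5.4431] tau [-0.2183  0.0192 -0.0289] w 4.582202115809461
```

View pics/l1.png

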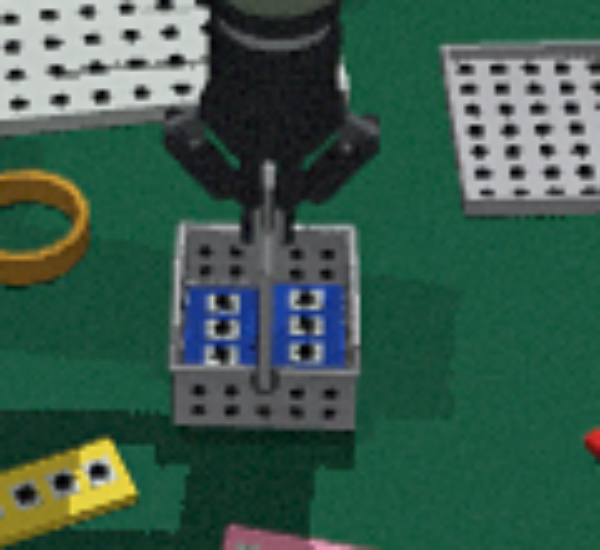

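View pics/l1s.png

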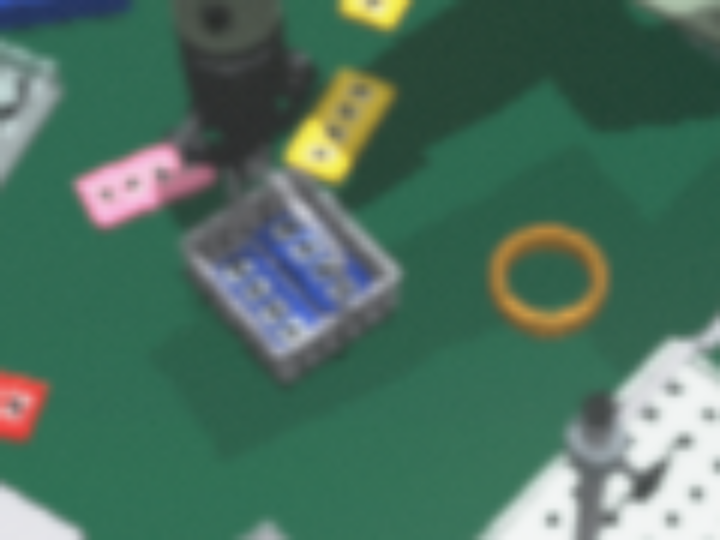

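Request:
jog_arm:
  plan:
    - [[0,-0.005,0,0,0,0],[0,-0.008,0,0,0,0],[0,-0.011,0,-0.002,0,0],[0,-0.013,0,-0.002,0,0],[0,-0.013,0,-0.002,0,0],[0,-0.013,0,-0.002,0,0],[0,-0.013,0,-0.002,0,0],[0,-0.013,0,-0.002,0,0]]

```text
time_s: 7.52
position: [507.0, -198.5, 239.7]
ee_rot: [-0.427, 0.58, -0.558, 0.411]
wrist_force: [0.4, 0.5, -5.0]
gripper_width: 4.7
```

Request:
jog_arm:
  plan:
    - [[0,-0.013,0,0,0,0],[0,-0.013,0,0,0,0],[0,-0.011,0,0,0,0],[0,-0.008,0,0,0,0],[0,-0.005,0,0,0,0],[0,-0.002,0,0,0,0],[0,0,0,0,0,0]]

```text
time_s: 8.1
position: [509.7, -199.4, 301.3]
ee_rot: [-0.425, 0.578, -0.561, 0.413]
wrist_force: [0.8, -0.2, -5.4]
gripper_width: 4.3
```

```bash
cat >> h.py <<'E'
TR=np.array([506.8,190.6,270.]); syaw=np.radians(-8.3)
def sfr(): 
    a=np.array([np.cos(syaw),np.sin(syaw),0]); return a,np.array([-a[1],a[0],0])
E
python3 - <<'E'
from h import *
where()
import cv2
cv2.imwrite("pics/l2.png",viewer.snapshot("side")[:,:,::-1])
cv2.imwrite("pics/l2s.png",viewer.snapshot("scene")[:,:,::-1])
sx,sy=sfr(); gp=TR-65*sx-37*sy; gp[2]=303; print(gp); rows(gp,tilt_R(syaw,0),30)
print(plane("scene",(337,281),85))
E
```

```text
t 8.1 gp [ 510.212  -199.5784  319.9493] local [ -1.3006 -37.1456 274.9493] r 274.9523688422625 th 90.27103067217756 tilt 1.6427241063063982 F [ 0.8179  0.0162 -5.4129] tau [-0.1835 -0.0897 -0.034 ] w 4.290236999687069
[437.1396 163.3707 303.    ]
[-0.0108, 0.0007, -0.0059, 0.001, -0.005, -0.0]
[-0.0109, 0.0007, -0.0058, 0.001, -0.005, -0.0]
[-0.0109, 0.0007, -0.0058, 0.001, -0.005, -0.0]
[-0.0109, 0.0007, -0.0057, 0.001, -0.005, -0.0]
[-0.0109, 0.0007, -0.0057, 0.001, -0.005, -0.0]
[-0.011, 0.0007, -0.0056, 0.001, -0.005, -0.0]
[-0.011, 0.0007, -0.0055, 0.001, -0.005, -0.0]
[-0.011, 0.0007, -0.0055, 0.001, -0.005, -0.0]
[-0.0111, 0.0007, -0.0054, 0.001, -0.005, -0.0]
[-0.0111, 0.0007, -0.0054, 0.001, -0.005, -0.0]
[-0.0111, 0.0006, -0.0053, 0.001, -0.005, -0.0]
[-0.0111, 0.0006, -0.0053, 0.001, -0.005, -0.0]
[-0.0112, 0.0006, -0.0052, 0.001, -0.005, -0.0]
[-0.0112, 0.0006, -0.0051, 0.001, -0.005, -0.0]
[-0.0112, 0.0006, -0.0051, 0.001, -0.005, -0.0]
[-0.0113, 0.0006, -0.005, 0.001, -0.005, -0.0]
[-0.0113, 0.0006, -0.005, 0.001, -0.005, -0.0]
[-0.0113, 0.0006, -0.0049, 0.001, -0.005, -0.0]
[-0.0113, 0.0006, -0.0048, 0.001, -0.005, -0.0]
[-0.0114, 0.0006, -0.0048, 0.001, -0.005, -0.0]
[-0.0114, 0.0006, -0.0047, 0.001, -0.005, -0.0]
[-0.0114, 0.0006, -0.0047, 0.001, -0.005, -0.0]
[-0.0114, 0.0006, -0.0046, 0.001, -0.005, -0.0]
[-0.0115, 0.0006, -0.0045, 0.001, -0.005, -0.0]
[-0.0115, 0.0006, -0.0045, 0.001, -0.005, -0.0]
[-0.0115, 0.0006, -0.0044, 0.001, -0.005, -0.0]
[-0.0115, 0.0006, -0.0044, 0.001, -0.005, -0.0]
[-0.0115, 0.0006, -0.0043, 0.001, -0.005, -0.0]
[-0.0116, 0.0005, -0.0042, 0.001, -0.005, -0.0]
[-0.0116, 0.0005, -0.0042, 0.001, -0.005, -0.0]
[622.8631 459.8409  85.    ]
```

View pics/l2.png

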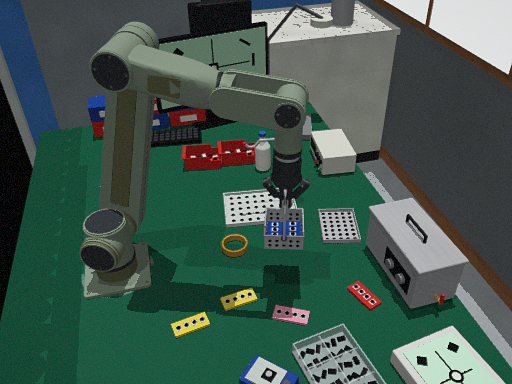

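View pics/l2s.png

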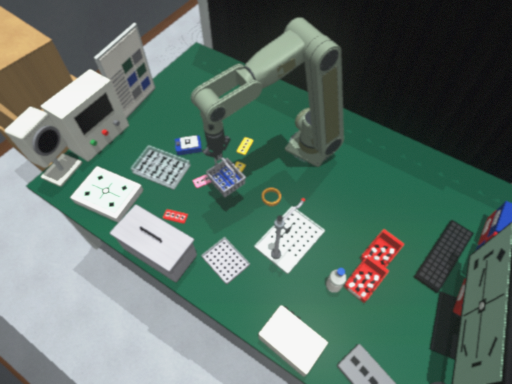

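Request:
jog_arm:
  plan:
    - [[-0.004,0,-0.002,0.001,-0.005,0],[-0.007,0,-0.004,0.001,-0.005,0],[-0.01,0,-0.006,0.001,-0.005,0],[-0.012,0,-0.006,0.001,-0.005,0],[-0.014,0,-0.007,0.001,-0.005,0],[-0.014,0,-0.007,0.001,-0.005,0],[-0.014,0,-0.007,0.001,-0.005,0],[-0.014,0,-0.007,0.001,-0.005,0]]

```text
time_s: 8.87
position: [485.5, -92.6, 297.9]
ee_rot: [-0.437, 0.57, -0.552, 0.425]
wrist_force: [-0.1, 0.4, -4.0]
gripper_width: 4.5
```

Request:
jog_arm:
  plan:
    - [[-0.014,0,-0.007,0.001,-0.005,0],[-0.014,0,-0.007,0.001,-0.005,0],[-0.014,0,-0.007,0.001,-0.005,0],[-0.014,0,-0.007,0.001,-0.005,0],[-0.014,0,-0.006,0.001,-0.005,0],[-0.014,0,-0.006,0.001,-0.005,0],[-0.014,0,-0.006,0.001,-0.005,0],[-0.014,0,-0.006,0.001,-0.005,0]]

```text
time_s: 9.53
position: [451.5, 45.0, 299.6]
ee_rot: [-0.449, 0.559, -0.54, 0.441]
wrist_force: [0.3, 0.3, -5.1]
gripper_width: 4.0
```

```bash
python3 - <<'E'
from h import *
where()
sx,sy=sfr(); gp=TR-65*sx-37*sy; gp[2]=318;go(gp,tilt_R(syaw,0))
E
```

```text
t 9.53 gp [451.942   44.7673 318.2643] local [-129.5969  178.818   273.2643] r 302.4379573315253 th 115.3728629044043 tilt 1.6056056052631922 F [ 0.1769  0.3334 -5.1091] tau [-0.2057 -0.0456  0.0107] w 4.048490736163164
t 9.53 shift mm [-112.7987    2.1881  -38.5445] rot [ 0.0272 -0.0642 -0.0085] | F [ 0.2681  0.2657 -5.1091] w 4.048490736163164
```

Request:
jog_arm:
  plan:
    - [[-0.014,0,-0.005,0.003,-0.006,-0.001],[-0.014,0,-0.005,0.003,-0.006,-0.001],[-0.014,0,-0.005,0.003,-0.006,-0.001],[-0.013,0,-0.005,0.003,-0.006,-0.001],[-0.012,0,-0.004,0.003,-0.006,-0.001],[-0.01,0,-0.004,0.003,-0.006,-0.001],[-0.008,0,-0.003,0.003,-0.006,-0.001],[-0.006,0,-0.002,0.003,-0.006,-0.001]]

```text
time_s: 10.2
position: [423.3, 154.3, 300.5]
ee_rot: [-0.463, 0.539, -0.532, 0.461]
wrist_force: [-0.3, 0.7, -4.8]
gripper_width: 4.6
```

Request:
jog_arm:
  plan:
    - [[-0.004,0,-0.001,0.002,-0.004,0],[-0.002,0,0,0,0,0],[0,0,0,0,0,0]]

```text
time_s: 10.45
position: [421.3, 162.6, 300.5]
ee_rot: [-0.465, 0.536, -0.531, 0.463]
wrist_force: [0.8, 0.2, -4.4]
gripper_width: 4.1
```

```bash
python3 - <<'E'
from h import *
where()
sx,sy=sfr(); gp=TR-65*sx-37*sy; gp[2]=318;go(gp,tilt_R(syaw,0))
import cv2
for n in ["side","scene","wrist"]:
    c=viewer.get_calibration(n); np.save(f"a_{n}.npy",c)
    cv2.imwrite(f"pics/a_{n}.png",viewer.snapshot(n)[:,:,::-1])
E
```

```text
t 10.45 gp [421.4639 162.5161 319.2085] local [-193.7116  282.1766  274.2085] r 335.72982059615936 th 125.23888017474555 tilt 0.4607347934588157 F [ 0.7539  0.4074 -4.4281] tau [-0.175  -0.0671  0.0408] w 4.062298128068473
t 10.45 shift mm [-2.9438  1.1017 15.5575] rot [ 0.0076  0.0062 -0.0035] | F [ 0.8409  0.1648 -4.4281] w 4.062298128068473
```

View pics/a_wrist.png

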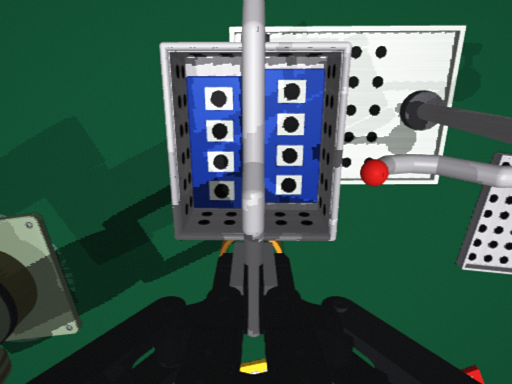

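View pics/a_side.png

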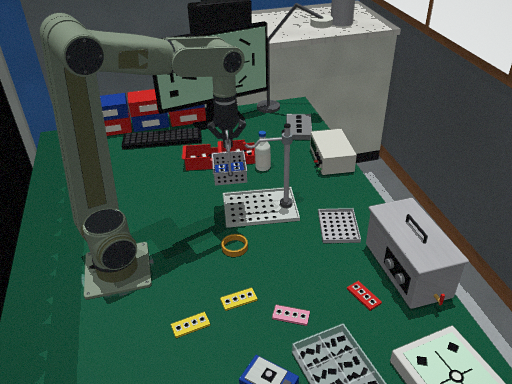

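View pics/a_scene.png

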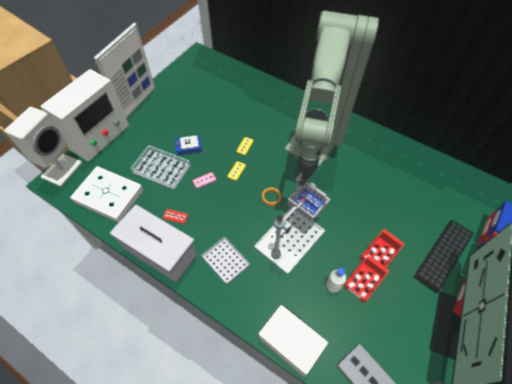

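```bash
python3 - <<'E'
from h import *
import cv2
def redblob(f,x0,x1,y0,y1):
    im=cv2.imread(f)[y0:y1,x0:x1].astype(int); m=(im[:,:,2]>130)&(im[:,:,1]<90)&(im[:,:,0]<90)
    n,l,s,c=cv2.connectedComponentsWithStats(m.astype(np.uint8)); 
    return [(c[i]+[x0,y0],s[i][4]) for i in range(1,n)]
w=redblob("pics/a_wrist.png",340,410,140,210); s0=redblob("pics/scene0.png",290,315,190,210); print(w,s0)
print(redblob("pics/a_scene.png",280,330,190,230))
cw=np.load("a_wrist.npy",allow_pickle=True).item()
tip=tri([ray("w",w[0][0],cw),ray("scene",s0[0][0])]); print("tip",tip)
# arm line in wrist view: pixels along arm, column top
print([plane("w",uv,tip[0][2],cw) for uv in [(374,172),(430,166),(490,175)]])
p,Rm,o=pose(); gp=p-GD*Rm[:,1]; b=gp-37*Rm[:,0]-12*Rm[:,1]; print("bend pred",b,proj("w",b,cw))
im=cv2.imread("pics/a_wrist.png"); cv2.imwrite("pics/z1.png",cv2.resize(im[140:260,200:512],None,fx=2.5,fy=2.5))
im=cv2.imread("pics/a_side.png"); cv2.imwrite("pics/z2.png",cv2.resize(im[90:220,190:310],None,fx=4.5,fy=4.5,interpolation=cv2.INTER_CUBIC))
E
```

```text
[(array([375.0677, 172.4361]), np.int32(532))] [(array([303.25, 199.25]), np.int32(4))]
[(array([303.25, 199.  ]), np.int32(4))]
tip (array([482.7174, 195.2743, 291.8636]), [np.float64(1.2309095408116602), np.float64(1.23090954081168)])
[array([482.1719, 194.2688, 291.8636]), array([507.7679, 193.6169, 291.8636]), array([535.4248, 185.4029, 291.8636])]
bend pred [426.9742 198.3557 331.3007] [255.0053 212.0905]
```

View pics/z1.png

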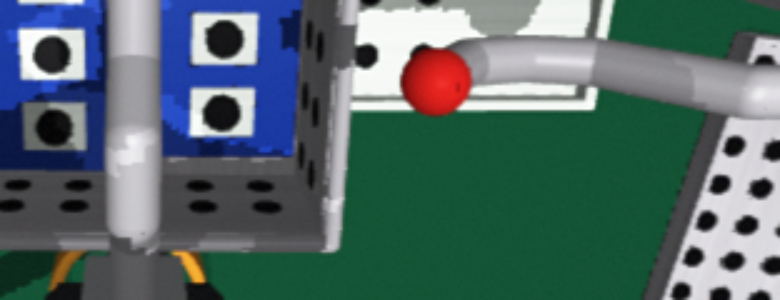

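View pics/z2.png

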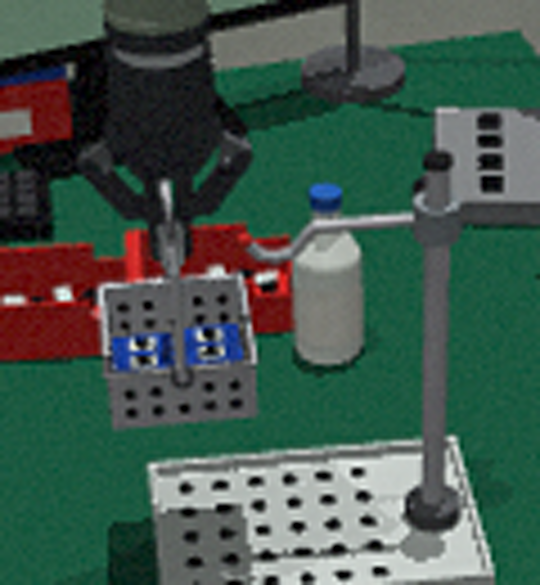

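```bash
sed -i 's/^TR=.*/TR=np.array([506.6,191.6,272.]); syaw=np.radians(-8.7)/' h.py; python3 - <<'E'
from h import *
sx,sy=sfr()
def f(n,uv,c=None):
    o,d=ray(n,uv,c); t=((TR-o)@sy)/(d@sy); p=o+d*t; return (p-TR)@sx,p[2]
z2=lambda x,y:((x+.5)/4.5+189.5,(y+.5)/4.5+89.5)
c4=lambda x,y:((x+.5)/5+209.5,(y+.5)/5+114.5)
for nm,p in dict(tip=(247,238),low=(270,255),mid=(300,245),bendarm=(325,222),arm=(380,222)).items(): print(nm,f("side",z2(*p)))
for nm,p in dict(tip=(172,140),low=(205,158),low2=(195,157),arm=(260,128),arm2=(330,120),coltop=(387,45)).items(): print(nm,f("side",c4(*p)))
E
```

```text
tip (np.float64(-19.439143676462322), np.float64(290.0608527598754))
low (np.float64(-2.357600248873343), np.float64(273.5283442207084))
mid (np.float64(20.97857678162078), np.float64(280.60560600113047))
bendarm (np.float64(40.59796439368682), np.float64(299.4564846029406))
arm (np.float64(82.85660460688001), np.float64(296.1364935802611))
tip (np.float64(-21.17189799873871), np.float64(289.7998174048629))
low (np.float64(1.0765092091043171), np.float64(273.56534059600654))
low2 (np.float64(-5.819089553697202), np.float64(274.92873274837336))
arm (np.float64(39.70525433217958), np.float64(294.53820621882994))
arm2 (np.float64(88.21542949487787), np.float64(297.0856656443294))
coltop (np.float64(127.05465872084159), np.float64(352.58528302931575))
```

```bash
cat >> h.py <<'E'
def tgt(z,off=0,lat=0):
    sx,sy=sfr(); g=TR+off*sx+(lat-37.2)*sy; g[2]=z; return g
def bend():
    p,Rm,o=pose(); b=p-GD*Rm[:,1]-37.2*Rm[:,0]-12*Rm[:,1]; sx,sy=sfr()
    print("t",round(o["time_s"],2),"bend x,y in stand",(b-TR)@sx,(b-TR)@sy,"z",b[2],"F",o["wrist_force"],"tau",o["torque"],"w",o["gripper_width"])
E
python3 - <<'E'
from h import *
bend(); go(tgt(319),tilt_R(syaw,0))
E
```

```text
t 10.6 bend x,y in stand -79.73392771304367 -5.166352505863214 z 331.3013225102341 F [ 0.0837  0.2821 -5.0302] tau [-0.1582  0.009   0.0315] w 4.491098030135892
t 10.6 shift mm [-4.1175 -0.4045 79.5768] rot [ 0.0076  0.012  -0.003 ] | F [ 0.0837  0.2821 -5.0302] w 4.491098030135892
```

Request:
jog_arm:
  plan:
    - [[-0.001,0,0.004,0.001,0.002,0],[-0.001,0,0.007,0.001,0.002,0],[-0.001,0,0.01,0.001,0.002,0],[-0.001,0,0.01,0.001,0.002,0],[-0.001,0,0.01,0.001,0.002,0],[0,0,0.01,0.001,0.002,0],[0,0,0.008,0.001,0,0],[0,0,0.006,0,0,0]]

```text
time_s: 11.27
position: [494.8, 154.7, 299.7]
ee_rot: [-0.458, 0.538, -0.537, 0.46]
wrist_force: [0.1, -0.4, -5.3]
gripper_width: 4.3
```

```bash
python3 - <<'E'
from h import *
bend(); go(tgt(319),tilt_R(syaw,0))
E
```

```text
t 11.27 bend x,y in stand -5.892058700174579 -1.1693564921413424 z 330.45569954928914 F [ 0.0912 -0.4369 -5.2738] tau [-0.1703  0.0006 -0.0332] w 4.287371196422958
t 11.27 shift mm [-1.1327 -0.6169  6.0372] rot [-0.001  -0.0049 -0.0022] | F [ 0.0912 -0.4369 -5.2738] w 4.287371196422958
```

Request:
jog_arm:
  plan:
    - [[-0.001,0,0.004,0,-0.002,0],[0,0,0.002,0,-0.002,0],[0,0,0,0,0,0],[0,0,0,0,0,0]]

```text
time_s: 11.6
position: [503.3, 154.2, 298.7]
ee_rot: [-0.46, 0.537, -0.536, 0.46]
wrist_force: [-0.4, -0.1, -4.9]
gripper_width: 4.3
```

```bash
python3 - <<'E'
from h import *
import cv2
bend(); go(tgt(319),tilt_R(syaw,0))
p,Rm,o=pose(); b=p-GD*Rm[:,1]-37.2*Rm[:,0]-12*Rm[:,1]
cw=viewer.get_calibration("wrist"); cv2.imwrite("pics/b_w.png",viewer.snapshot("wrist")[:,:,::-1]); np.save("b_w.npy",cw)
im=viewer.snapshot("side")[:,:,::-1]; cv2.imwrite("pics/b_s.png",cv2.resize(im[80:220,190:310],None,fx=4.2,fy=4.2,interpolation=cv2.INTER_CUBIC))
print("bend px",proj("w",b,cw),"trough px",proj("w",TR+[0,0,5],cw),"side",proj("side",b))
E
```

```text
t 11.6 bend x,y in stand 2.5227040709572046 -0.2870346405903896 z 329.42361008308376 F [-0.399  -0.1402 -4.9247] tau [-0.1922  0.114   0.0123] w 4.341435469796971
t 11.6 shift mm [-0.2397 -1.6295 -2.4416] rot [ 0.0005 -0.0018 -0.0015] | F [-0.399  -0.1402 -4.9247] w 4.341435469796971
bend px [254.5838 211.1967] trough px [249.1299 170.2505] side [250.5158 132.0987]
```

View pics/b_w.png

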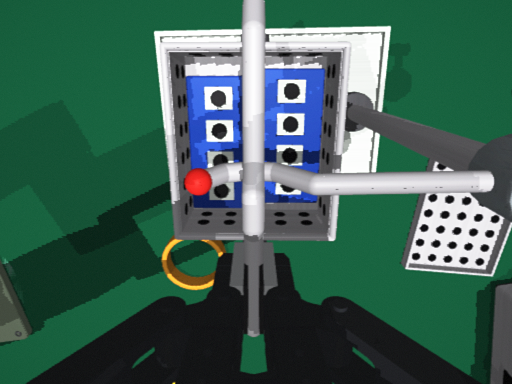

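View pics/b_s.png

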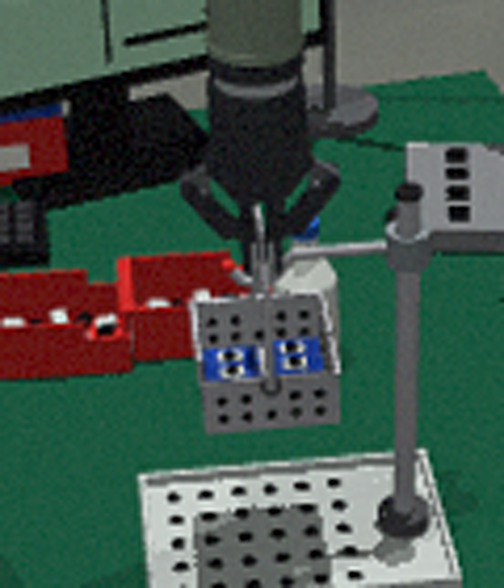

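Request:
jog_arm:
  plan:
    - [[0,0.003,-0.0005,0,0,0],[0,0.005,-0.0005,0,0,0],[0,0.005,-0.0005,0,0,0],[0,0.005,-0.0005,0,0,0],[0,0.005,0,0,0,0],[0,0.004,0,0,0,0],[0,0.003,0,0,0,0],[0,0,0,0,0,0]]

```text
time_s: 12.37
position: [498.8, 154.8, 265.5]
ee_rot: [-0.461, 0.537, -0.536, 0.46]
wrist_force: [-0.4, 0.3, -4.2]
gripper_width: 4.3
```

```bash
python3 - <<'E'
from h import *
bend(); go(tgt(319),tilt_R(syaw,0))
E
```

```text
t 12.37 bend x,y in stand -2.113490552109915 -0.3485413575969382 z 296.21124580410003 F [-0.4304  0.2654 -4.2296] tau [-0.2415  0.0553  0.0092] w 4.287318300371141
t 12.37 shift mm [ -0.3541 -34.835    2.1207] rot [ 0.0017 -0.0004 -0.0012] | F [-0.4304  0.2654 -4.2296] w 4.287318300371141
```

Request:
jog_arm:
  plan:
    - [[0,0.002,0.001,0,0,0],[0,0.002,0.001,0,0,0],[0,0.002,0,0,0,0],[0,0.001,0,0,0,0],[0,0,0,0,0,0]]

```text
time_s: 12.78
position: [501.5, 154.6, 257.9]
ee_rot: [-0.46, 0.537, -0.536, 0.461]
wrist_force: [-0.4, 0.2, -4.5]
gripper_width: 4.2
```

```bash
python3 - <<'E'
from h import *
import cv2
bend(); go(tgt(281-12),tilt_R(syaw,0))
cw=viewer.get_calibration("wrist"); cv2.imwrite("pics/d_w.png",viewer.snapshot("wrist")[:,:,::-1])
E
```

```text
t 12.78 bend x,y in stand 0.6077300262505101 -0.21254101242418488 z 288.6415793685102 F [-0.415   0.2216 -4.477 ] tau [-0.1571  0.0239 -0.0493] w 4.2210617448905365
t 12.78 shift mm [-0.1558  7.5876 -0.5525] rot [ 0.0009 -0.0005 -0.0015] | F [-0.415   0.2216 -4.477 ] w 4.2210617448905365
```

View pics/d_w.png

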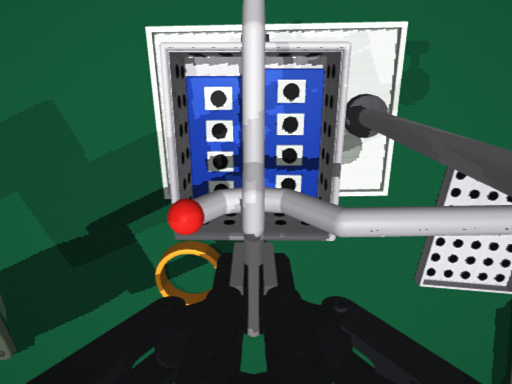

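Request:
jog_arm:
  plan:
    - [[0,0.001,0,0,0,0],[0,0.001,0,0,0,0],[0,0.001,0,0,0,0],[0,0.001,0,0,0,0],[0,0,0,0,0,0]]

```text
time_s: 13.25
position: [501.7, 154.7, 254.1]
ee_rot: [-0.46, 0.537, -0.536, 0.461]
wrist_force: [0.2, -0.3, -5.0]
gripper_width: 4.7
```

Request:
jog_arm:
  plan:
    - [[0,0.001,0,0,0,0],[0,0.001,0,0,0,0],[0,0,0,0,0,0]]

```text
time_s: 13.5
position: [501.7, 154.7, 252.0]
ee_rot: [-0.46, 0.537, -0.536, 0.461]
wrist_force: [-0.6, 0.8, -5.3]
gripper_width: 4.5
```

```bash
python3 - <<'E'
from h import *
bend(); go(tgt(281-12),tilt_R(syaw,0))
E
```

```text
t 13.5 bend x,y in stand 0.7875559046455848 -0.07658754157133303 z 282.7679587086356 F [-0.5633  0.835  -5.2767] tau [-0.1802  0.0493 -0.0102] w 4.478608542238022
t 13.5 shift mm [-0.008   1.6896 -0.7793] rot [-0.0003 -0.0005 -0.0021] | F [-0.5633  0.835  -5.2767] w 4.478608542238022
```

Request:
jog_arm:
  plan:
    - [[0,0.001,0,0,0,0],[0,0.001,0,0,0,0],[0,0,0,0,0,0]]

```text
time_s: 13.75
position: [501.8, 154.6, 250.0]
ee_rot: [-0.46, 0.537, -0.536, 0.461]
wrist_force: [-0.1, -0.4, -4.5]
gripper_width: 4.4
```

Request:
jog_arm:
  plan:
    - [[0,0.001,0,0,0,0],[0,0,0,0,0,0]]

```text
time_s: 13.92
position: [501.9, 154.6, 249.6]
ee_rot: [-0.46, 0.537, -0.536, 0.461]
wrist_force: [0.0, -0.9, -2.8]
gripper_width: 4.4
```

Request:
jog_arm:
  plan:
    - [[0,0.001,0,0,0,0],[0,0,0,0,0,0]]

```text
time_s: 14.08
position: [502.0, 154.6, 249.5]
ee_rot: [-0.459, 0.537, -0.537, 0.462]
wrist_force: [-0.1, -0.9, -3.4]
gripper_width: 4.2
```

Request:
jog_arm:
  plan:
    - [[0,0.0015,0,0,0,0],[0,0.0015,0,0,0,0]]

```text
time_s: 14.25
position: [502.2, 154.8, 248.3]
ee_rot: [0.458, -0.536, 0.537, -0.463]
wrist_force: [-4.9, -1.2, 6.4]
gripper_width: 4.3
```

Request:
jog_arm:
  plan:
    - [[0,0.002,0,0,0,0],[0,0.002,0,0,0,0]]

```text
time_s: 14.42
position: [502.5, 154.9, 247.5]
ee_rot: [0.457, -0.536, 0.537, -0.464]
wrist_force: [-5.2, -2.5, 10.0]
gripper_width: 4.7
```

```bash
python3 - <<'E'
from h import *
import cv2
bend(); go(tgt(281-12),tilt_R(syaw,0))
cw=viewer.get_calibration("wrist"); cv2.imwrite("pics/e_w.png",viewer.snapshot("wrist")[:,:,::-1])
im=viewer.snapshot("side")[:,:,::-1]; cv2.imwrite("pics/e_s.png",cv2.resize(im[80:220,190:310],None,fx=4.2,fy=4.2,interpolation=cv2.INTER_CUBIC))
bend()
E
```

```text
t 14.42 bend x,y in stand 1.2185071427893477 0.1527430317323505 z 278.45127481247545 F [-5.237  -2.511  10.0129] tau [-0.0875  0.7092  0.1789] w 4.689002214187964
t 14.42 shift mm [ 0.3185 -2.7802 -1.4333] rot [-0.0075  0.0001 -0.0059] | F [-5.237  -2.511  10.0129] w 4.689002214187964
t 14.52 bend x,y in stand 1.2287730040889417 0.09653985220672089 z 278.5984998149484 F [-4.6172 -2.1702  9.9167] tau [-0.0864  0.6287  0.1294] w 4.531567483022553
```

View pics/e_w.png

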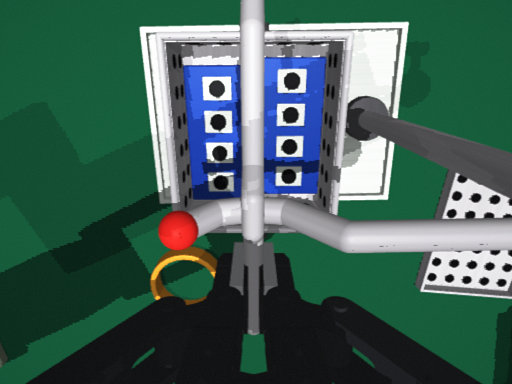

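View pics/e_s.png

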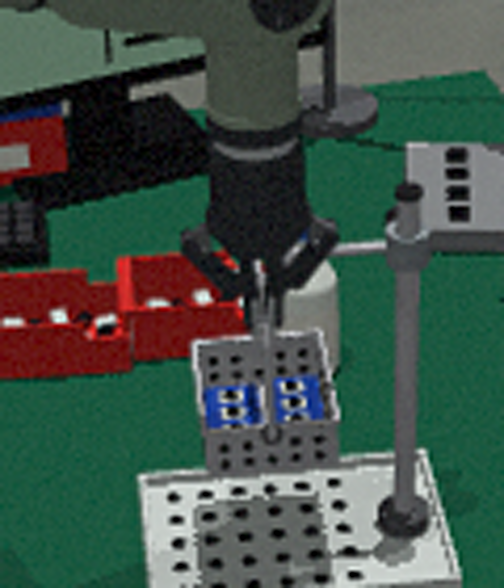

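Contact is at a bend height of about 280 mm. The hook now pushes up with about 15 N and towards −x, so I'm easing back.

Request:
jog_arm:
  plan:
    - [[0,-0.0008,-0.001,-0.002,0,-0.002],[0,0,-0.0005,0,0,0],[0,0,0,0,0,0]]

```text
time_s: 14.77
position: [502.1, 154.6, 249.4]
ee_rot: [0.457, -0.535, 0.538, -0.464]
wrist_force: [-1.1, -0.7, -2.2]
gripper_width: 4.5
```

```bash
python3 - <<'E'
from h import *
bend(); go(tgt(281-12),tilt_R(syaw,0))
E
```

```text
t 14.77 bend x,y in stand 0.8897113664013067 -0.19165625918567722 z 280.2180639043295 F [-1.137  -0.6595 -2.171 ] tau [-0.197   0.1387  0.0013] w 4.4747704886250785
t 14.77 shift mm [-0.0735 -0.9389 -1.1833] rot [-0.0102 -0.0003 -0.0039] | F [-1.137  -0.6595 -2.171 ] w 4.4747704886250785
```

Request:
jog_arm:
  plan:
    - [[0,0.0008,-0.0005,-0.003,0,-0.001],[0,0.0004,-0.0005,-0.002,0,0],[0,0,0,0,0,0]]

```text
time_s: 15.02
position: [502.1, 154.7, 248.8]
ee_rot: [0.458, -0.535, 0.538, -0.463]
wrist_force: [-1.4, -1.7, 1.4]
gripper_width: 4.5
```

```bash
python3 - <<'E'
from h import *
bend(); go(tgt(281-12),tilt_R(syaw,0))
E
```

```text
t 15.02 bend x,y in stand 0.9141731568652876 -0.07701087227592499 z 279.62872637492626 F [-1.3696 -1.6846  1.4472] tau [-0.2139  0.2798  0.0952] w 4.465565051212598
t 15.02 shift mm [ 0.0229 -1.505  -1.1105] rot [-0.0073 -0.0005 -0.0034] | F [-1.3696 -1.6846  1.4472] w 4.465565051212598
```

Request:
jog_arm:
  plan:
    - [[0,0,0,0,0,0],[0,0,0,0,0,0],[0,0,0,0,0,0]]
  jaw: 255
  newtons: 20

```text
time_s: 15.27
position: [502.0, 154.7, 248.9]
ee_rot: [0.458, -0.535, 0.538, -0.463]
wrist_force: [-1.0, -2.5, 1.0]
gripper_width: 4.8
```

Request:
jog_arm:
  plan:
    - [[0,0,0,0,0,0],[0,0,0,0,0,0],[0,0,0,0,0,0],[0,0,0,0,0,0]]
  jaw: 216

```text
time_s: 15.6
position: [502.3, 156.1, 248.2]
ee_rot: [0.457, -0.536, 0.537, -0.464]
wrist_force: [0.0, -0.4, -0.6]
gripper_width: 12.9
```

```bash
python3 - <<'E'
from h import *
import cv2
bend(); go(tgt(281-12),tilt_R(syaw,0))
cw=viewer.get_calibration("wrist"); cv2.imwrite("pics/f_w.png",viewer.snapshot("wrist")[:,:,::-1])
im=viewer.snapshot("side")[:,:,::-1]; cv2.imwrite("pics/f_s.png",cv2.resize(im[80:220,190:310],None,fx=4.2,fy=4.2,interpolation=cv2.INTER_CUBIC))
E
```

```text
t 15.6 bend x,y in stand 0.9158041028504926 1.2660503309702924 z 279.1008525134487 F [ 0.0427 -0.3783 -0.6043] tau [-0.0116 -0.0132 -0.0087] w 12.898722018202399
t 15.6 shift mm [ 1.444  -2.144  -1.0785] rot [-0.0066 -0.0007 -0.0062] | F [ 0.0427 -0.3783 -0.6043] w 12.898722018202399
```

View pics/f_w.png

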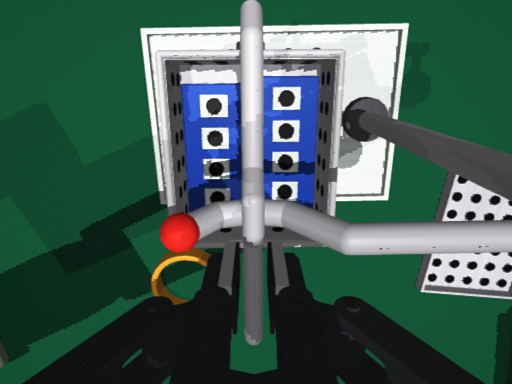

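View pics/f_s.png

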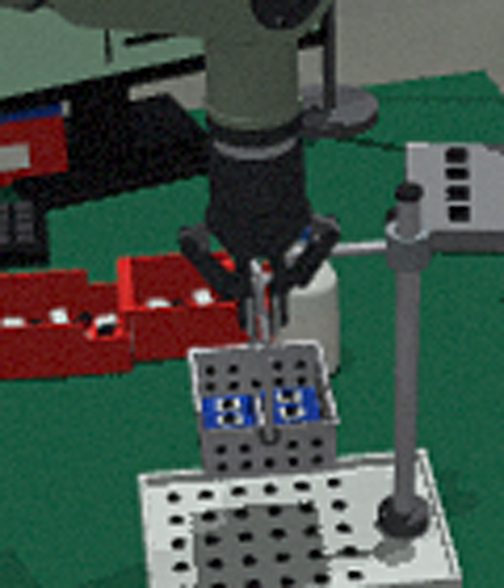

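Request:
jog_arm:
  plan:
    - [[0,0,0,0,0,0],[0,0,0,0,0,0],[0,0,0,0,0,0],[0,0,0,0,0,0],[0,0,0,0,0,0],[0,0,0,0,0,0],[0,0,0,0,0,0],[0,0,0,0,0,0]]
  jaw: 190

```text
time_s: 16.37
position: [502.3, 156.3, 248.1]
ee_rot: [0.457, -0.536, 0.537, -0.464]
wrist_force: [0.1, 0.0, -0.4]
gripper_width: 22.0
```

```bash
python3 - <<'E'
from h import *
import cv2
bend()
cv2.imwrite("pics/g_w.png",viewer.snapshot("wrist")[:,:,::-1])
im=viewer.snapshot("side")[:,:,::-1]; cv2.imwrite("pics/g_s.png",cv2.resize(im[80:220,190:310],None,fx=4.2,fy=4.2,interpolation=cv2.INTER_CUBIC))
E
```

```text
t 16.37 bend x,y in stand 0.9161643690295864 1.413920561271062 z 279.05213136555096 F [ 0.0858  0.0331 -0.4318] tau [-0.0401 -0.026   0.0197] w 22.030094017002593
```

View pics/g_w.png

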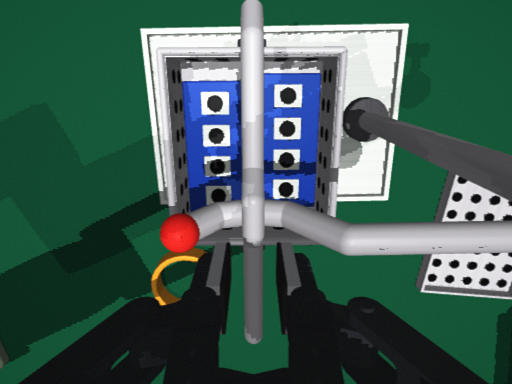

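Both carriers are in the basket, and the wire sits free between the fingers (inner faces at about 225 and 282). I'm retracting straight up.

Request:
jog_arm:
  plan:
    - [[0,-0.004,0,0,0,0],[0,-0.008,0,0,0,0],[0,-0.01,0,0,0,0],[0,-0.01,0,0,0,0],[0,-0.012,0,0,0,0],[0,-0.012,0,0,0,0],[0,-0.012,0,0,0,0],[0,-0.012,0,0,0,0]]

```text
time_s: 17.13
position: [501.1, 155.6, 335.0]
ee_rot: [0.458, -0.536, 0.537, -0.463]
wrist_force: [0.0, -0.2, -0.8]
gripper_width: 21.5
```

Request:
jog_arm:
  plan:
    - [[0,-0.012,0,0,0,0],[0,-0.012,0,0,0,0],[0,-0.008,0,0,0,0],[0,-0.004,0,0,0,0],[0,0,0,0,0,0],[0,0,0,0,0,0],[0,0,0,0,0,0],[0,0,0,0,0,0]]

```text
time_s: 17.8
position: [501.4, 155.6, 380.6]
ee_rot: [0.454, -0.535, 0.538, -0.467]
wrist_force: [-0.1, 0.1, 0.6]
gripper_width: 22.0
```

```bash
python3 - <<'E'
from h import *
import cv2
bend()
c=viewer.get_calibration("wrist");a=viewer.snapshot("wrist")[:,:,::-1]; cv2.imwrite("pics/h_w.png",a);np.save("h_w.npy",c)
im=viewer.snapshot("side")[:,:,::-1]; cv2.imwrite("pics/h_s.png",cv2.resize(im[80:220,190:310],None,fx=4.2,fy=4.2,interpolation=cv2.INTER_CUBIC))
im=viewer.snapshot("scene")[:,:,::-1]; cv2.imwrite("pics/h_sc.png",cv2.resize(im[170:270,240:350],None,fx=6,fy=6,interpolation=cv2.INTER_CUBIC))
b=viewer.snapshot("wrist")[:,:,::-1]; print(np.abs(a.astype(int)-b).mean())
E
```

```text
t 17.8 bend x,y in stand -0.11960715434613094 0.4809895026354853 z 411.7006137765426 F [-0.0896  0.134   0.5619] tau [ 0.0046 -0.0091 -0.0277] w 22.010004993476407
1.3080919053819444
```

View pics/h_w.png

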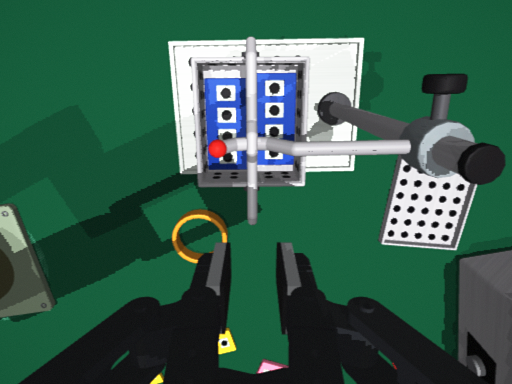

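View pics/h_s.png

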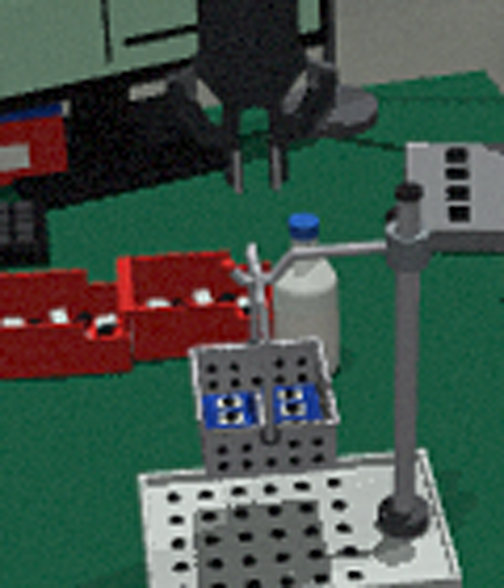

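View pics/h_sc.png

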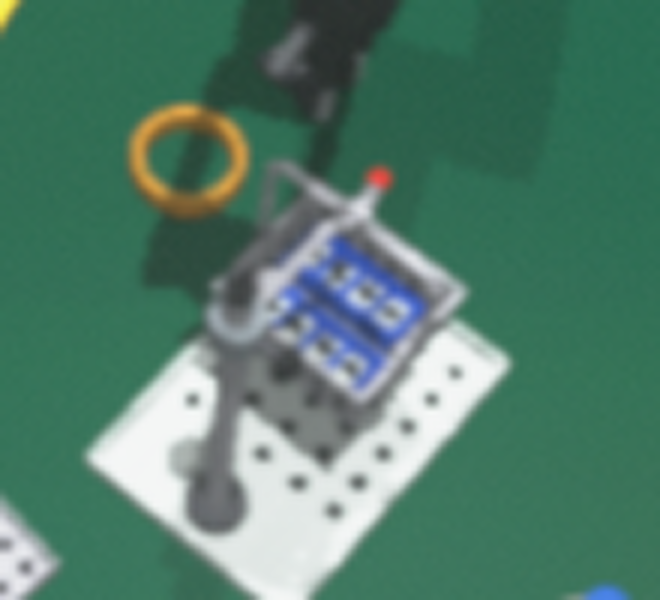

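Request:
jog_arm:
  plan:
    - [[0,0,0,0,0,0],[0,0,0,0,0,0],[0,0,0,0,0,0],[0,0,0,0,0,0],[0,0,0,0,0,0],[0,0,0,0,0,0],[0,0,0,0,0,0],[0,0,0,0,0,0]]

```text
time_s: 18.67
position: [501.4, 155.6, 379.8]
ee_rot: [0.455, -0.535, 0.538, -0.466]
wrist_force: [-0.3, -0.1, 0.6]
gripper_width: 21.6
```

```bash
python3 - <<'E'
from h import *
import cv2
c=viewer.get_calibration("wrist");a=viewer.snapshot("wrist")[:,:,::-1]; np.save("i_w.npy",c)
cv2.imwrite("pics/i_w.png",cv2.resize(a[20:240,160:390],None,fx=2.7,fy=2.7))
s1=viewer.snapshot("side")[80:220,190:310].astype(int)
for k in range(6): s2=viewer.snapshot("side")[80:220,190:310].astype(int)
print(np.abs(s1-s2).mean(), np.abs(s1-s2).max()); bend()
cv2.imwrite("pics/i_s.png",cv2.resize(s2[40:120,40:90,::-1].astype(np.uint8),None,fx=7,fy=7,interpolation=cv2.INTER_CUBIC))
E
```

```text
3.6513690476190477 29
t 19.07 bend x,y in stand -0.09183445254587529 0.49850739653753373 z 410.90629716420966 F [-0.9163 -0.2483  0.0911] tau [ 0.0054  0.0355 -0.0033] w 21.7301219187135
```

View pics/i_w.png

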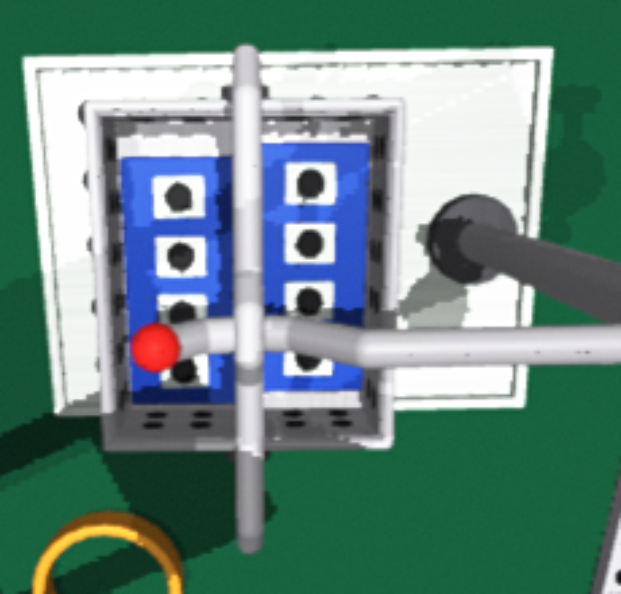

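View pics/i_s.png

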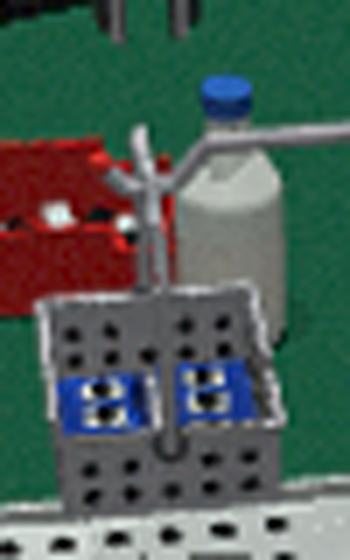

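```bash
python3 - <<'E'
from h import *
c=np.load("i_w.npy",allow_pickle=True).item(); sx,sy=sfr()
g=lambda x,y:((x+.5)/2.7+159.5,(y+.5)/2.7+19.5)
def f(uv,off,n="w",c=c):
    o,d=ray(n,uv,c); t=((TR+off*sx-o)@sx)/(d@sx); p=o+d*t; return p
# predicted px for level hang
B=TR.copy();B[2]=281
for nm,l,h in [("endp",66,-12),("endn",-66,-12),("bend",0,4),("pivp",70,-116),("pivn",-70,-116)]:
    p=B+l*sy;p[2]+=h; q=proj("w",p,c); print(nm,((q-[159.5,19.5])*2.7).round())
for a,b,s in [(-56,64,"--+"),(56,64,"++"),(-56,-64,"--"),(56,-64,"+-")]:
    p=B+a*sx+b*sy;p[2]=281-111; print("rim",s,((proj("w",p,c)-[159.5,19.5])*2.7).round(), proj("side",p))
E
```

```text
endp [247.  71.]
endn [248. 542.]
bend [248. 337.]
pivp [244.  82.]
pivn [246. 448.]
rim --+ [ 89. 100.] [234.5677 162.3052]
rim ++ [399.  99.] [264.7871 160.14  ]
rim -- [107. 439.] [236.7342 182.461 ]
rim +- [383. 437.] [268.7663 180.0668]
```

The rim corners match a level hang to within a few pixels, and the gripper is clear. I'm handing the job in.

```bash
python3 - <<'E'
from h import *
print(robot.finish_job())
E
```

```text
the job is handed in; nothing more can be done
None
```

The basket now hangs on the stand's hook by the raised bend in its handle, with both blue carriers still lying in it. I handed the job in at about 19 s of the 72 s allowed; the hand-in gives no verdict.

**What I did:** I gripped the folded handle lightly on the −y straight piece and swung it upright. I regripped it tightly, carried the basket level to the stand and passed the bend over the red tip. I then lowered it in 1–2 mm steps until the hook took the weight, released, and backed straight up.

**What the last checks showed:**
- **Hook height:** contact came with the bend at about 280 mm, against about 281 mm predicted from the camera images. Allowing for the wire's 4 mm radius, the trough is at about 276 mm. The underside then hangs about 119 mm above the table.
- **Contact force:** the wrist reading peaked at about 11 N, or roughly 15 N on the hook with the basket's weight included. That is under the 25 N limit, and I eased back before releasing.
- **Level:** the basket's rim corners lie within about 4 px of where a level hang would put them in the wrist and side views. I estimate the tilt at 2 degrees or less.
- **Position:** the bend sits within a few mm of the trough. The side view put the basket about 4 mm further towards the column than predicted, still inside the 12 mm limit.
- **Stillness:** side pictures about 0.3 s apart differed only at about the level of image noise, so I judged it still. I had no direct speed reading.
- **Clearance:** the gripper is about 130 mm above the handle and touches nothing. I saw nothing else on the bench shift, but I did not re-measure each item.

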